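Lay out the sample weighing place

TASK

Lay out the sample weighing place on the blue board: lay the petri dish flat midway between the two white weighing boats, in line with them, and stand the lidded glass weighing bottle upright on the middle of the dish. Stand the dropper bottle straight behind the boat that holds the brown powder, and lay the glass stopper straight in front of the empty boat, each about 3 cm clear of its boat (behind and in front run along the board's long sides, behind being away from the robot). Leave the two boats where they are, and never tip a bottle over.

Things in the scene. Friction and masses are not known exactly. Their poses are not given: they have to be found in the camera images.
- board: Flat blue plastic board fixed on the worktop, 386 x 296 x 20 mm. Origin at the centre of its underside; its x axis runs along the 386 mm sides, away from the robot (within about 0.2 rad), y to the left, z up; its top is at z = 0.020.
- boat_powder: White square weighing boat, 62 x 62 x 16 mm, with a small heap of brown powder in it; light and loose, standing on the board left or right of the board's centre, 95 mm from it, sides square with the board. Origin at the centre of its underside; axes parallel to the board's (x away from the robot).
- boat_empty: The other weighing boat, the same but empty: white square, 62 x 62 x 16 mm, light and loose, on the other side of the board's centre, 190 mm from the first, in line with it along the board's y. Origin at the centre of its underside; axes parallel to the board's (x away from the robot).
- petri_centre (a point): Centre of the low round petri dish with its lid on: clear plastic with a beige filling, 60 mm diameter, 15 mm high, flat on the worktop beside the board; this point is 7.5 mm above its underside, z up. Solid to the robot: grip across its diameter.
- weigh_bottle_centre (a point): Centre of the small lidded glass weighing bottle standing upright on the worktop beside the board, 58 mm high: body 36 mm in diameter up to 34 mm, above that the lid, 42 mm in diameter at its widest just above the body and narrowing to a knob at the top. This point is 29 mm above its underside, z up. Lid and body are one piece; it can be gripped over the lid's rim, about 38 mm above the underside.
- dropper_centre (a point): Centre of the white plastic dropper bottle upright on the worktop beside the board, 137 mm high: round body 47 mm in diameter up to 75 mm, 44 mm at 84 mm, then a sloping shoulder, a collar 25 mm in diameter at 96 to 108 mm, and a tapering nozzle that must clear the palm. Grip about 90 mm up, the pads reaching down onto the body, or the collar. This point is 68.5 mm above its underside, z up. Rigid.
- stopper_centre (a point): Centre of the hollow glass stopper, a whitish barrel with a dark band, lying on its side on the worktop beside the board: 35 mm along its x axis, 30 mm along its y axis, 35 mm high. This point is 17.5 mm above its underside, z up. It does not roll; grip it across y.
Mind the look-alikes: they are no part of the job. Of the things that look like the part that bears dropper_centre, take the one that is farthest to the robot's left at the start.

How it is judged:
By the outcome, as a careful person would: the job done as asked, in the order asked, and still so for the second after the job is handed in, with the robot touching nothing.
It also fails if it takes over 120 s, if anything falls off the work surface, if the arm or the gripper's body presses on something with over 40 N, if the wrist force passes 120 N, or if a joint passes its speed limit or range.

ROBOT

A 6-joint arm with a two-finger parallel gripper is mounted at the origin on a cart in front of the work surface, level with it; the furniture and walls round the work are solid. World frame = base frame: x ahead of the robot, y to its left, z up, the work surface at z = 0. Lengths are in m, angles in rad, forces in N, time in s.
With the tool pointing down it reaches from about 0.25 to 0.725 m from the base axis. Payload 4 kg.
Tool frame: the origin (TCP) lies midway between the tips of the shut fingers; the grasp point (between the pads) lies ctrl.tcp_to_grasp behind it (ctrl.tcp_to_grasp is the distance from the TCP to the grasp point, in m); y points along the fingers, z is the direction in which the jaws open and shut, and the axes are right-handed (so a half turn about y gives the same grasp; the last joint's range is limited). The gripper opens to 85 mm and grips with 20 to 120 N. Pads are 22 mm wide; open, the fingers measure 114 mm over their backs; the gripper's body (76 mm by 85 mm) begins 54 mm behind the grasp point. The pads swing forward as they close: fully open they stand 13 mm farther back than shut.
Start: joints at [-1.113, 0.241, 0.005, 1.335, 0, 1.571], TCP at [0.221, -0.449, 0.193] pointing down, gripper open.
Joint ranges: [-2.72, 2.72], [-1.05, 1.87], [-1.09, 1.28], [-1.99, 2.15], [-1.42, 1.44], [-3.14, 3.14]. Speed limits (rad/s): [2.79, 2.79, 3.14, 3.14, 3.14, 3.14].

INTERFACE

Orientations are given as a unit quaternion [w, x, y, z].
In Python, from station import readout, imaging, order, spot_in, masks_of, ctrl gives the robot as it stands. The module is installed in compiled form; this text tells all that it offers.
- The arm moves only by the tool apply_moves, never from a script. Its argument "moves" is a list of rows, each a list of 3 entries, a list of its own where there are three numbers: the shift along the tool's x, y, z scaled (see below), then the turn, a rotation vector about the tool's x, y, z scaled (see below), then the closure, from 0 (fully open) to 1 (shut). In form: [[[tx, ty, tz], [ax, ay, az], fingers], ...]. A call has 1 to 20 rows; each row is the pose to reach, as a shift and turn from the pose measured when the call began, along the tool's axes at that moment, turning the shorter way round; what a row does not reach only later rows make up. The controller multiplies each number of a shift by 100 cm and each number of a turn by 180 degrees. A row lasts 1/12 s, in which the tool goes at most 41.7 mm and 7.16 degrees, less where a joint would pass 70% of its speed; a pose out of reach is approached as far as the arm can. A call with a number of a shift or a turn outside -1 to 1 is refused whole. A call with a gripper value outside its range is refused whole. The fingers move at their own pace and stop on an object; "force" is the grip in N (left out, the last holds). Time passes only in rows, so rows that repeat a pose let the fingers close. It gives the time, the measured TCP pose, the force and the opening at its end, in the units of the state.
- readout.observe(): the state, without advancing time (a new reading comes with each control period).
- imaging.grab_frame(name): name is "side" or "top" or "wrist"; returns the picture (384x512x3 uint8, red, green, blue); there is no depth.
- imaging.camera_params(name): a dict with "fx", "fy", "cx", "cy" (pixels), "world_from_camera" (4x4, takes a point from camera to world coordinates). Camera axes: x right, y down, z forward; pixel columns grow to the right and rows downward; lengths in m; the calibration is good to about 2 mm. A picture is of the moment at which its call begins: read the wrist's pose just before it. camera_params takes no time and is no camera call; for the wrist camera it gives the pose at the moment of the call.
- order.sign_off(): hands the job in, once; it reports no verdict.
Trained networks look in the newest picture that a camera, given by its name, has taken for a name from the list of things; names that differ only in an ending like _2 or _b are one class to them, and where a whole thing is asked for, a point or a joint stands for the part that bears it (a point fixed in the world has none). Each returns a list of dicts, best first, with "p" (0 to 1); they miss things now and then, are a little off and sometimes report something else, mostly with a low value. They report only what shows in the picture. A call takes as long as a camera call. They do not tell look-alikes from the thing itself.
- spot_in(camera, query): "position" ([row, column] in pixels, amid what is visible of it).
- masks_of(camera, query): "pixels" (384x512 bool, what is visible of it) and "position" ([row, column] in pixels, amid what is visible of it).
The state is a dict: "time_s": time; "q": joint angles; "dq": joint speeds; "joint_torque": joint torques, N m; "position": TCP position; "orientation": TCP orientation; "contact_force": force on the tool from outside, world axes, zero at the start; "torque": the same for the moment, N m; "grip_width": finger opening in m.
Only numpy, scipy, OpenCV 4.12 (cv2) and the standard library are available. Lean on these libraries where they do the work, as an engineer would, in place of code of your own. Each camera call takes 0.05 s, during which the arm holds its last target. There are 200 camera calls.

## Working session

There is one attempt and no reset: what is moved stays moved. The work goes in short steps, Python scripts to look and compute and a tool call to move; the robot and the scene stay as the last step left them, time stands still between calls to the robot, and variables do not carry over. Pictures are saved under pics/ and viewed, about 12 in all and at most 16, crops included, and the job is handed in when it is done.

Besides the shell and the picture viewer there is one more tool, called after ">>>" as name(argument=value, ...), one argument or row to a line, values as JSON. apply_moves: Moves the arm, as the interface text tells. Shifts and turns lie within -1 to 1; 1 stands for 100 cm of shift or 180 degrees of turn. Its arguments: {"type":"object","properties":{"moves":{"type":"array","items":{"type":"array"}},"force":{"type":"number"}},"required":["moves"]}

```bash
mkdir -p pics
cat > h.py <<'E'
import numpy as np, cv2
from scipy.spatial.transform import Rotation as R
from station import readout, imaging, order, spot_in, masks_of, ctrl
def ray(cam,rc,z):
    c=imaging.camera_params(cam); T=np.array(c["world_from_camera"])
    d=T[:3,:3]@np.array([(rc[1]-c["cx"])/c["fx"],(rc[0]-c["cy"])/c["fy"],1]); o=T[:3,3]
    return (o+d*(z-o[2])/d[2])
def proj(cam,p):
    c=imaging.camera_params(cam); T=np.linalg.inv(np.array(c["world_from_camera"]))
    q=T[:3,:3]@np.array(p)+T[:3,3]; return [c["fy"]*q[1]/q[2]+c["cy"],c["fx"]*q[0]/q[2]+c["cx"]]
def save(cam,name,s=1.5):
    im=imaging.grab_frame(cam); cv2.imwrite("pics/"+name,cv2.resize(im[:,:,::-1],None,fx=s,fy=s)); return im
E
python3 - <<'E'
from h import *
np.set_printoptions(precision=4,suppress=True)
s=readout.observe(); print(s, ctrl.tcp_to_grasp)
a=save("top","t0.png",1.5); b=save("side","s0.png",1.5)
for cam in("top","side"):
    print(cam,np.array(imaging.camera_params(cam)["world_from_camera"]),imaging.camera_params(cam)["fx"])
    for q,z in (("board",.02),("boat_powder",.03),("boat_empty",.03),("petri_centre",.0075),("weigh_bottle_centre",.029),("dropper_centre",.0685),("stopper_centre",.0175)):
        for d in spot_in(cam,q)[:4]: print(q,round(d["p"],2),np.round(d["position"]),ray(cam,d["position"],z))
E
```

```text
{'time_s': 0.0, 'q': array([-1.113 ,  0.2414,  0.0037,  1.3352, -0.    ,  1.5708]), 'dq': array([-0.0003,  0.0014,  0.0001, -0.0017, -0.    ,  0.0009]), 'joint_torque': array([  0.0002, -37.232 ,  25.2407,   0.017 ,   0.0001,  -0.    ]), 'position': array([ 0.2207, -0.4479,  0.1923]), 'orientation': array([ 0.1603, -0.1606,  0.6894, -0.688 ]), 'contact_force': array([-0.2005,  0.8225, -0.0032]), 'torque': array([0.0087, 0.0596, 0.0338]), 'grip_width': 0.08560870750156743} 0.0187
top [[-0.0181 -0.9906  0.1355  0.2235]
 [-0.9998  0.0188  0.0039 -0.0824]
 [-0.0064 -0.1354 -0.9908  1.6654]
 [ 0.      0.      0.      1.    ]] 455.4204726605467
board 0.92 [176. 228.] [0.5101 0.0361 0.02  ]
boat_powder 0.67 [162. 199.] [0.5593 0.1385 0.03  ]
boat_empty 0.77 [168. 249.] [ 0.5361 -0.0438  0.03  ]
petri_centre 0.66 [155. 332.] [ 0.5835 -0.351   0.0075]
weigh_bottle_centre 0.41 [196. 153.] [0.4401 0.3057 0.029 ]
dropper_centre 0.76 [214. 374.] [ 0.353  -0.4804  0.0685]
dropper_centre 0.76 [172. 381.] [ 0.5023 -0.5138  0.0685]
dropper_centre 0.68 [187. 331.] [ 0.453  -0.3339  0.0685]
dropper_centre 0.6 [237. 355.] [ 0.2746 -0.408   0.0685]
stopper_centre 0.58 [164. 149.] [0.5587 0.3251 0.0175]
stopper_centre 0.27 [172. 250.] [ 0.522  -0.0466  0.0175]
side [[-0.8594 -0.2103  0.466  -0.2604]
 [-0.5113  0.3568 -0.7818  1.0491]
 [-0.0018 -0.9102 -0.4142  0.6963]
 [ 0.      0.      0.      1.    ]] 462.91864464143464
board 0.9 [223. 199.] [0.5063 0.0682 0.02  ]
boat_powder 0.54 [224. 171.] [0.5607 0.133  0.03  ]
boat_empty 0.72 [204. 216.] [ 0.5207 -0.0454  0.03  ]
petri_centre 0.54 [173. 245.] [ 0.6077 -0.3661  0.0075]
weigh_bottle_centre 0.81 [268. 162.] [0.4356 0.3209 0.029 ]
dropper_centre 0.7 [166. 317.] [ 0.3383 -0.4329  0.0685]
dropper_centre 0.62 [174. 278.] [ 0.4288 -0.2933  0.0685]
stopper_centre 0.56 [261. 121.] [0.5618 0.3378 0.0175]
stopper_centre 0.25 [268. 161.] [0.4478 0.3101 0.0175]
```

View pics/t0.png

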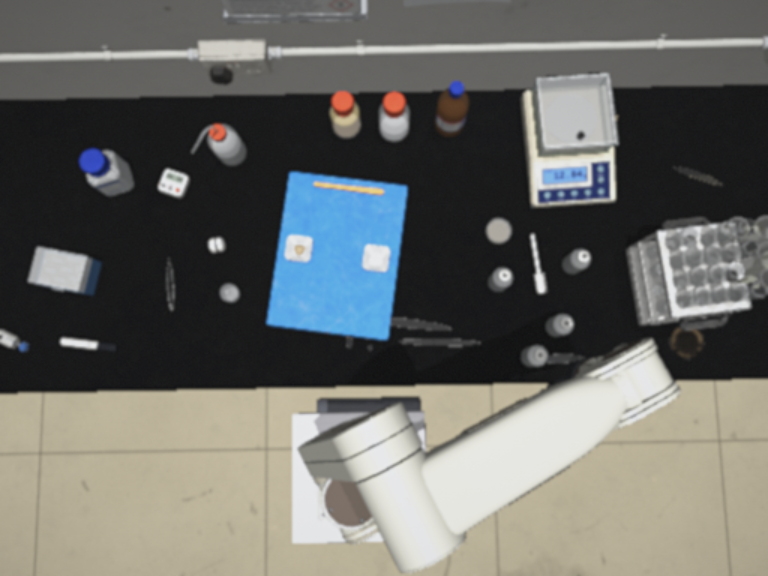

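View pics/s0.png

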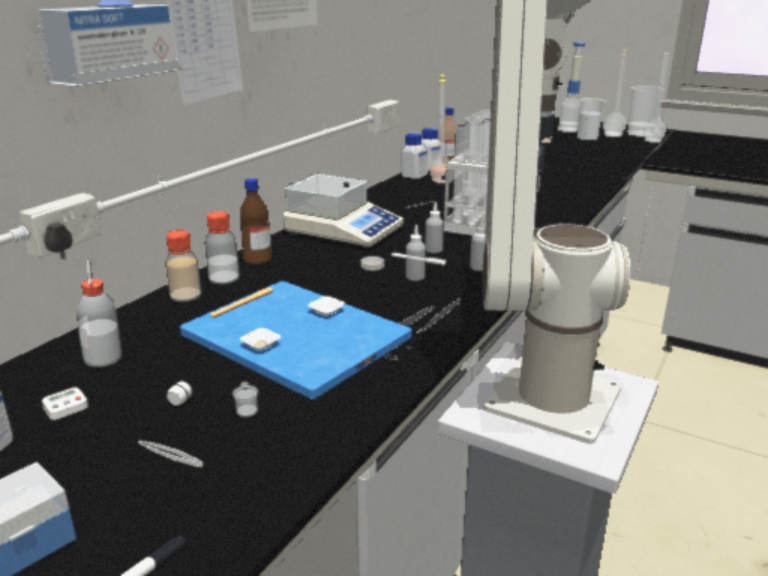

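The pictures show the powder boat on the left at (299,248) of the enlarged top view and the empty boat at (376,258). The petri dish is at (498,231), the leftmost of four dropper bottles at (501,279), the weighing bottle at (229,293) and the stopper at (216,244). Next I'll add a move helper and fit the board.

```bash
cat >> h.py <<'E'
np.set_printoptions(precision=4,suppress=True)
def go(p,jaw=None):
    "shift/turn (scaled) to TCP p with tool down and jaw axis at angle jaw (mod pi) in world xy"
    s=readout.observe(); w,x,y,z=s["orientation"]; M=R.from_quat([x,y,z,w]); m=M.as_matrix()
    cur=np.arctan2(m[1,2],m[0,2]); j=cur if jaw is None else cur+(jaw-cur+np.pi/2)%np.pi-np.pi/2
    zt=np.array([np.cos(j),np.sin(j),0]); yt=np.array([0,0,-1]); T=np.stack([np.cross(yt,zt),yt,zt],1)
    sh=m.T@(np.array(p)-s["position"]); rv=(M.inv()*R.from_matrix(T)).as_rotvec()
    print("shift",np.round(sh,4),"turn",np.round(rv/np.pi,4),"rows>=",round(np.linalg.norm(sh)/.0417,1),round(np.degrees(np.linalg.norm(rv))/7.16,1),"| pos",s["position"],"jaw",round(cur,3),"w",round(s["grip_width"],4),"t",round(s["time_s"],2),"q6",round(s["q"][5],2),"F",s["contact_force"])
def mk(cam,q,z,i=0):
    "mask i of q: outline projected onto height z -> min-area rect (centre, sizes, angle)"
    m=masks_of(cam,q)[i]["pixels"].astype(np.uint8); c=max(cv2.findContours(m,cv2.RETR_EXTERNAL,cv2.CHAIN_APPROX_NONE)[0],key=cv2.contourArea)[:,0]
    P=np.array([ray(cam,(r,k),z)[:2] for k,r in c]); rc=cv2.minAreaRect((P*1000).astype(np.float32)); return rc
E
python3 - <<'E'
from h import *
for cam in("top","side"):
    imaging.grab_frame(cam)
    for q,z in(("board",.02),("boat_powder",.036),("boat_empty",.036)):
        try: print(cam,q,mk(cam,q,z))
        except Exception as e: print(cam,q,e)
go([.575,-.352,.22],np.arctan2(-.352,.575))
print(imaging.camera_params("wrist"), readout.observe()["position"])
E
```

```text
top board ((532.5263671875, 44.93724060058594), (298.9947814941406, 386.6046447753906), 81.5133285522461)
top boat_powder ((548.5924072265625, 139.6068115234375), (59.507102966308594, 58.90254592895508), 79.33309173583984)
top boat_empty ((518.871337890625, -46.9488525390625), (61.95157241821289, 63.5334358215332), 81.64097595214844)
side board ((522.8218383789062, 57.02203369140625), (318.11737060546875, 405.203369140625), 81.29609680175781)
side boat_powder ((543.330078125, 140.79574584960938), (66.2630386352539, 70.0568618774414), 79.84577941894531)
side boat_empty ((517.7570190429688, -41.5804443359375), (55.30504608154297, 60.33268737792969), 6.51753568649292)
shift [-0.3602 -0.0268  0.0699] turn [ 0.     -0.1794 -0.    ] rows>= 8.8 4.5 | pos [ 0.221  -0.4485  0.1932] jaw -1.113 w 0.0855 t 1.2 q6 1.57 F [ 0.8295 -0.015   0.3883]
{'fx': 284.7099689264144, 'fy': 284.7099689264144, 'cx': 256.63508054096957, 'cy': 191.86475520899975, 'world_from_camera': array([[ 0.4426, -0.8611, -0.2502,  0.2843],
       [-0.8967, -0.4252, -0.1229, -0.4172],
       [-0.0006,  0.2788, -0.9604,  0.3731],
       [ 0.    ,  0.    ,  0.    ,  1.    ]])} [ 0.221  -0.4485  0.1932]
```

>>> apply_moves(
  moves=[
    [[-0.36, -0.027, 0.07], [0, -0.307, 0], 0],
    [[-0.36, -0.027, 0.07], [0, -0.307, 0], 0],
    [[-0.36, -0.027, 0.07], [0, -0.307, 0], 0],
    [[-0.36, -0.027, 0.07], [0, -0.307, 0], 0],
    [[-0.36, -0.027, 0.07], [0, -0.307, 0], 0],
    [[-0.36, -0.027, 0.07], [0, -0.307, 0], 0],
    [[-0.36, -0.027, 0.07], [0, -0.307, 0], 0],
    [[-0.36, -0.027, 0.07], [0, -0.307, 0], 0],
    [[-0.36, -0.027, 0.07], [0, -0.307, 0], 0],
    [[-0.36, -0.027, 0.07], [0, -0.307, 0], 0],
    [[-0.36, -0.027, 0.07], [0, -0.307, 0], 0],
    [[-0.36, -0.027, 0.07], [0, -0.307, 0], 0],
    [[-0.36, -0.027, 0.07], [0, -0.307, 0], 0],
  ],
)

```text
time_s: 2.28
position: [0.5736, -0.3528, 0.2204]
orientation: [0.461, -0.461, 0.536, -0.536]
contact_force: [-0.0, 0.3, -0.7]
grip_width: 0.0854
```

Run:
```python
from h import *
save("wrist","w1.png")
for q,z in(("petri_centre",.0075),("dropper_centre",.0685),("boat_empty",.03)):
    for i,d in enumerate(masks_of("wrist",q)[:3]): print(q,d["p"],d["position"],ray("wrist",d["position"],z))
print(mk("wrist","petri_centre",.013))
go([.59,-.352,0.],-.148)
```

```text
petri_centre 0.98 [160.2, 266.9] [ 0.5879 -0.3525  0.0075]
dropper_centre 0.98 [270.7, 109.0] [ 0.3605 -0.4566  0.0685]
dropper_centre 0.97 [250.1, 43.6] [ 0.2857 -0.4148  0.0685]
dropper_centre 0.91 [178.2, 163.7] [ 0.462  -0.3449  0.0685]
((588.3687133789062, -352.49334716796875), (59.680763244628906, 58.0057373046875), 81.43299865722656)
shift [-0.0034  0.221   0.0155] turn [-0.0003 -0.0007  0.0001] rows>= 5.3 0.0 | pos [ 0.574  -0.3529  0.221 ] jaw -0.15 w 0.0858 t 2.53 q6 1.17 F [ 0.4856 -0.8571 -0.5552]
```

View pics/w1.png

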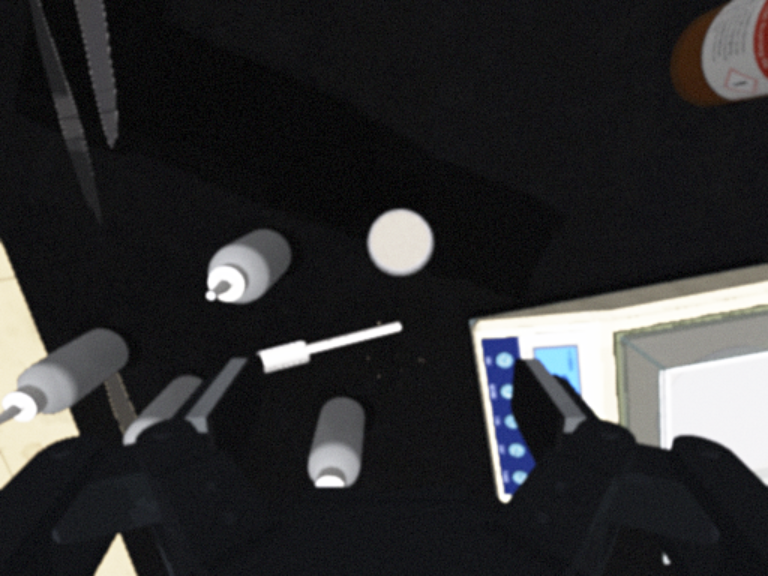

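The picture shows the dish alone at (400,242) with free space round it. The leftmost dropper bottle is at (250,265), and the balance corner at (475,320) is clear of the fingers.

>>> apply_moves(
  moves=[
    [[-0.0025, 0.03, 0.0143], [0, 0, 0], 0],
    [[-0.0025, 0.06, 0.0143], [0, 0, 0], 0],
    [[-0.0025, 0.1, 0.0143], [0, 0, 0], 0],
    [[-0.0025, 0.14, 0.0143], [0, 0, 0], 0],
    [[-0.0025, 0.17, 0.0143], [0, 0, 0], 0],
    [[-0.0025, 0.19, 0.0143], [0, 0, 0], 0],
    [[-0.0025, 0.205, 0.0143], [0, 0, 0], 0],
    [[-0.0025, 0.215, 0.0143], [0, 0, 0], 0],
    [[-0.0025, 0.221, 0.0143], [0, 0, 0], 0],
    [[-0.0025, 0.221, 0.0143], [0, 0, 0], 0],
    [[-0.0025, 0.221, 0.0143], [0, 0, 0], 1],
    [[-0.0025, 0.221, 0.0143], [0, 0, 0], 1],
    [[-0.0025, 0.221, 0.0143], [0, 0, 0], 1],
    [[-0.0025, 0.221, 0.0143], [0, 0, 0], 1],
    [[-0.0025, 0.221, 0.0143], [0, 0, 0], 1],
    [[-0.0025, 0.221, 0.0143], [0, 0, 0], 1],
    [[-0.0025, 0.221, 0.0143], [0, 0, 0], 1],
  ],
  force=40,
)

```text
time_s: 3.95
position: [0.5887, -0.3527, 0.0003]
orientation: [-0.461, 0.461, -0.536, 0.536]
contact_force: [-1.0, 0.4, 0.4]
grip_width: 0.0008
```

Run:
```python
from h import *
save("wrist","w2.png",1.2)
for d in masks_of("wrist","petri_centre")[:3]: print(d["p"],d["position"],ray("wrist",d["position"],.0075))
imaging.grab_frame("top")
for d in spot_in("top","petri_centre")[:3]: print(d["p"],d["position"],ray("top",d["position"],.0075))
go([.59,-.352,0.22],-.148)
```

```text
0.56 [211.9, 253.4] [ 0.5875 -0.345   0.0075]
shift [-0.0008 -0.22    0.0014] turn [-0.0002 -0.0007  0.0001] rows>= 5.3 0.0 | pos [ 0.5886 -0.3527  0.    ] jaw -0.15 w -0.0001 t 4.15 q6 1.18 F [-0.2302 -0.0431 -0.4221]
```

View pics/w2.png

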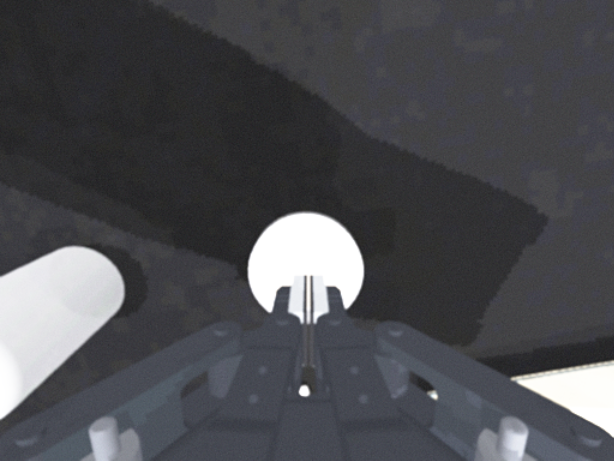

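Run:
```python
from h import *
p=readout.observe()["position"]
for z in(0,.01,.02,.03): print(z,proj("wrist",p+[0,0,z]))
print(imaging.camera_params("wrist")["world_from_camera"][2])
for d in masks_of("wrist","petri_centre")[:1]:
    r,c=np.where(d["pixels"]); print(r.min(),r.max(),c.min(),c.max())
print([proj("wrist",[.588,-.3525+dy,.015]) for dy in(.03,0,-.03)])
```

```text
0 [np.float64(218.43621787297468), np.float64(256.9481969903188)]
0.01 [np.float64(224.16848154865323), np.float64(256.9716396692632)]
0.02 [np.float64(230.53605166803638), np.float64(256.9976804989269)]
0.03 [np.float64(237.6507407837135), np.float64(257.0267767481863)]
[ 0.0004  0.2786 -0.9604  0.1799]
177 258 207 301
[[np.float64(181.06489099048412), np.float64(248.47895379559952)], [np.float64(227.1129180543518), np.float64(255.99455705586314)], [np.float64(269.0751523675728), np.float64(262.84330878576844)]]
```

>>> apply_moves(
  moves=[
    [[0, 0.001, 0], [0, 0, 0], 1],
    [[0, 0.002, 0], [0, 0, 0], 1],
    [[0, 0.003, 0], [0, 0, 0], 1],
    [[0, 0.003, 0], [0, 0, 0], 1],
  ],
)

```text
time_s: 4.53
position: [0.5884, -0.3525, -0.0034]
orientation: [-0.461, 0.461, -0.536, 0.536]
contact_force: [-0.1, 0.7, 0.3]
grip_width: -0.0001
```

>>> apply_moves(
  moves=[
    [[0, 0.001, 0], [0, 0, 0], 1],
    [[0, 0.002, 0], [0, 0, 0], 1],
    [[0, 0.003, 0], [0, 0, 0], 1],
    [[0, 0.003, 0], [0, 0, 0], 1],
  ],
)

```text
time_s: 4.87
position: [0.5881, -0.3524, -0.0068]
orientation: [0.461, -0.461, 0.536, -0.536]
contact_force: [0.7, 0.1, -0.1]
grip_width: 0.0002
```

Run:
```python
from h import *
im=imaging.grab_frame("wrist")[130:330,130:390]; s2=imaging.grab_frame("side"); c=proj("side",[.588,-.352,.02]); r,k=map(int,c); s2=s2[r-60:r+60,k-78:k+78]
cv2.imwrite("pics/w3.png",np.hstack([cv2.resize(im,(520,400)),cv2.resize(s2,(280,400)) ])[:,:,::-1]); print(c)
print(readout.observe())
```

```text
[np.float64(172.09659384782702), np.float64(247.5637317699651)]
{'time_s': 4.9667, 'q': array([-0.5398,  0.7398,  0.2741,  1.1052, -0.0001,  1.1811]), 'dq': array([-0.0001, -0.003 ,  0.0024, -0.0018, -0.0006, -0.0007]), 'joint_torque': array([  0.0007, -57.0508,  23.2847,   0.0021,  -0.0001,  -0.    ]), 'position': array([ 0.5882, -0.3525, -0.0066]), 'orientation': array([ 0.4611, -0.4611,  0.5361, -0.536 ]), 'contact_force': array([-0.829 ,  0.5656,  0.1213]), 'torque': array([ 0.0139, -0.0063,  0.0416]), 'grip_width': 0.00023469521226854962}
```

View pics/w3.png

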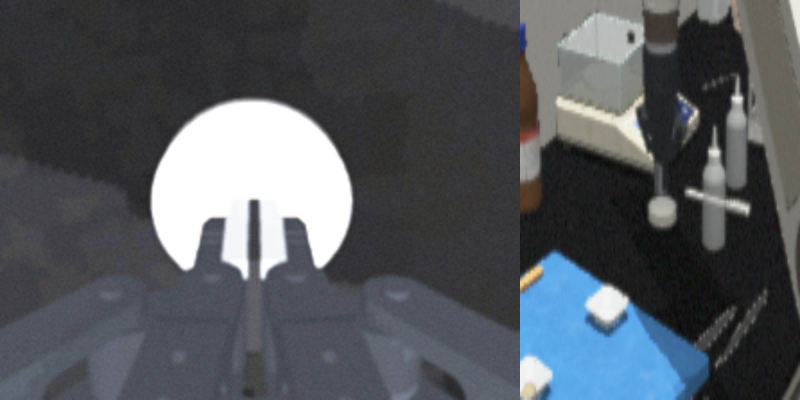

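>>> apply_moves(
  moves=[
    [[0, 0.001, 0], [0, 0, 0], 1],
    [[0, 0.002, 0], [0, 0, 0], 1],
    [[0, 0.003, 0], [0, 0, 0], 1],
    [[0, 0.003, 0], [0, 0, 0], 1],
  ],
)

```text
time_s: 5.3
position: [0.5881, -0.3524, -0.0099]
orientation: [0.461, -0.461, 0.536, -0.536]
contact_force: [0.2, -0.4, -0.4]
grip_width: 0.0
```

>>> apply_moves(
  moves=[
    [[0, 0.001, 0], [0, 0, 0], 1],
    [[0, 0.002, 0], [0, 0, 0], 1],
    [[0, 0.003, 0], [0, 0, 0], 1],
    [[0, 0.003, 0], [0, 0, 0], 1],
  ],
)

```text
time_s: 5.63
position: [0.5879, -0.3522, -0.0133]
orientation: [0.461, -0.461, 0.536, -0.536]
contact_force: [-0.0, -1.1, -1.0]
grip_width: 0.0003
```

Run:
```python
from h import *
imaging.grab_frame("wrist")
s=readout.observe(); print(s["position"])
d=masks_of("wrist","petri_centre")[0]["pixels"].astype(np.uint8)
r,c=np.where(d); print(r.min(),r.max(),c.min(),c.max())
cnt=max(cv2.findContours(d,0,1)[0],key=len)[:,0]
for z in(-.01,0,.015,.02,.03):
    P=np.array([ray("wrist",(b,a),z)[:2] for a,b in cnt if b<225])*1000
    A=np.c_[2*P,np.ones(len(P))]; k=np.linalg.lstsq(A,(P**2).sum(1),rcond=None)[0]; print(z,"circle",k[:2],"D",2*np.sqrt(k[2]+k[0]**2+k[1]**2))
p=s["position"]
for z in(0,.01,.02,.03): print(z,proj("wrist",p+[-.0016,.011,z]))
```

```text
[ 0.5879 -0.3523 -0.0131]
182 266 205 305
-0.01 circle [ 586.3451 -358.4946] D 64.45647771479248
0 circle [ 587.034  -354.1915] D 60.8141178039329
0.015 circle [ 588.0673 -347.737 ] D 55.35057793767358
0.02 circle [ 588.4117 -345.5855] D 53.52939798222843
0.03 circle [ 589.1006 -341.2824] D 49.88703807137577
0 [np.float64(203.3426715264712), np.float64(251.94709070363754)]
0.01 [np.float64(208.35081340127263), np.float64(251.68128398939757)]
0.02 [np.float64(213.92328378429391), np.float64(251.385525586433)]
0.03 [np.float64(220.16116229040517), np.float64(251.05445070257616)]
```

>>> apply_moves(
  moves=[
    [[0, 0.001, 0], [0, 0, 0], 1],
    [[0, 0.002, 0], [0, 0, 0], 1],
    [[0, 0.003, 0], [0, 0, 0], 1],
    [[0, 0.003, 0], [0, 0, 0], 1],
  ],
)

```text
time_s: 6.07
position: [0.5878, -0.3522, -0.0163]
orientation: [0.461, -0.461, 0.537, -0.536]
contact_force: [-1.1, -0.4, 0.1]
grip_width: -0.0001
```

>>> apply_moves(
  moves=[
    [[0, 0.001, 0], [0, 0, 0], 1],
    [[0, 0.002, 0], [0, 0, 0], 1],
    [[0, 0.003, 0], [0, 0, 0], 1],
    [[0, 0.004, 0], [0, 0, 0], 1],
    [[0, 0.004, 0], [0, 0, 0], 1],
  ],
)

```text
time_s: 6.48
position: [0.5876, -0.3521, -0.0207]
orientation: [0.461, -0.461, 0.537, -0.535]
contact_force: [0.3, 0.0, -0.5]
grip_width: -0.0001
```

Run:
```python
from h import *
im=imaging.grab_frame("wrist")[130:330,130:390]; s2=imaging.grab_frame("side")[92:212,190:310]
cv2.imwrite("pics/w4.png",np.hstack([cv2.resize(im,(390,300)),cv2.resize(s2,(400,300)) ])[:,:,::-1])
d=masks_of("wrist","petri_centre")[0]["pixels"]
r,c=np.where(d); print(r.min(),r.max(),c.min(),c.max())
print(imaging.camera_params("wrist")["world_from_camera"][:,3])
```

```text
184 272 203 310
[ 0.5984 -0.2823  0.1596  1.    ]
```

View pics/w4.png

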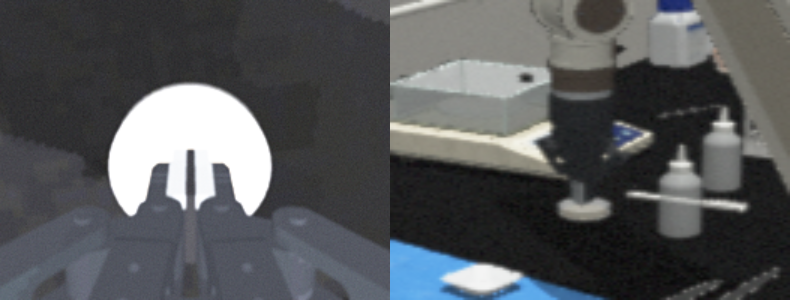

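>>> apply_moves(
  moves=[
    [[0, 0.001, 0], [0, 0, 0], 1],
    [[0, 0.002, 0], [0, 0, 0], 1],
    [[0, 0.003, 0], [0, 0, 0], 1],
    [[0, 0.003, 0], [0, 0, 0], 1],
  ],
)

```text
time_s: 6.97
position: [0.5879, -0.3522, -0.0232]
orientation: [0.461, -0.461, 0.536, -0.536]
contact_force: [0.2, 0.1, 1.3]
grip_width: -0.0002
```

>>> apply_moves(
  moves=[
    [[0, 0.001, 0], [0, 0, 0], 1],
    [[0, 0.002, 0], [0, 0, 0], 1],
    [[0, 0.002, 0], [0, 0, 0], 1],
  ],
)

```text
time_s: 7.22
position: [0.588, -0.3523, -0.0233]
orientation: [0.461, -0.461, 0.536, -0.536]
contact_force: [-3.6, 1.9, 9.4]
grip_width: 0.0001
```

>>> apply_moves(
  moves=[
    [[0, -0.015, 0], [0, 0, 0], 0],
    [[0, -0.02, 0], [0, 0, 0], 0],
    [[0, -0.02, 0], [0, 0, 0], 0],
    [[0, -0.02, 0], [0, 0, 0], 0],
    [[0, -0.02, 0], [0, 0, 0], 0],
    [[0, -0.02, 0], [0, 0, 0], 0],
    [[0, -0.02, 0], [0, 0, 0], 0],
    [[0, -0.02, 0], [0, 0, 0], 0],
    [[0, -0.01, 0], [0, 0, 0], 0],
    [[0, 0, 0], [0, 0, 0], 0],
    [[0, 0.008, 0], [0, 0, 0], 0],
    [[0, 0.014, 0], [0, 0, 0], 0],
    [[0, 0.015, 0], [0, 0, 0], 0],
    [[0, 0.015, 0], [0, 0, 0], 0],
  ],
)

```text
time_s: 8.38
position: [0.5872, -0.3518, -0.0397]
orientation: [0.461, -0.461, 0.537, -0.535]
contact_force: [0.3, -0.7, 0.4]
grip_width: 0.0851
```

>>> apply_moves(
  moves=[
    [[0, 0, 0], [0, 0, 0], 1],
    [[0, 0, 0], [0, 0, 0], 1],
    [[0, 0, 0], [0, 0, 0], 1],
    [[0, 0, 0], [0, 0, 0], 1],
    [[0, 0, 0], [0, 0, 0], 1],
    [[0, 0, 0], [0, 0, 0], 1],
  ],
  force=40,
)

```text
time_s: 8.88
position: [0.5878, -0.3522, -0.0388]
orientation: [0.461, -0.461, 0.536, -0.536]
contact_force: [0.1, 0.1, 3.3]
grip_width: 0.0585
```

>>> apply_moves(
  moves=[
    [[0, -0.02, 0], [0, 0, 0], 1],
    [[0, -0.06, 0], [0, 0, 0], 1],
    [[0, -0.1, 0], [0, 0, 0], 1],
    [[-0.03, -0.13, -0.01], [0, 0, 0], 1],
    [[-0.07, -0.16, -0.02], [0, 0, 0], 1],
    [[-0.11, -0.16, -0.03], [0, 0, 0], 1],
    [[-0.15, -0.16, -0.045], [0, 0, 0], 1],
    [[-0.19, -0.16, -0.06], [0, 0, 0], 1],
    [[-0.23, -0.16, -0.075], [0, 0, 0], 1],
    [[-0.27, -0.16, -0.09], [0, 0, 0], 1],
    [[-0.31, -0.16, -0.1], [0, 0, 0], 1],
    [[-0.33, -0.16, -0.107], [0, 0, 0], 1],
    [[-0.34, -0.16, -0.107], [0, 0, 0], 1],
    [[-0.34, -0.16, -0.107], [0, 0, 0], 1],
  ],
)

```text
time_s: 10.05
position: [0.5327, 0.0025, 0.1215]
orientation: [0.462, -0.462, 0.535, -0.535]
contact_force: [0.4, -0.5, -0.2]
grip_width: 0.0583
```

Run:
```python
from h import *
s=readout.observe(); print(s["grip_width"])
save("wrist","w5.png")
for q,z in(("boat_powder",.036),("boat_empty",.036),("board",.02),("weigh_bottle_centre",.038),("stopper_centre",.0175)):
    for i,d in enumerate(masks_of("wrist",q)[:2]): print(q,d["p"],d["position"],ray("wrist",d["position"],z),mk("wrist",q,z,i))
go([.533,.046,0.],-.148)
```

```text
0.05828347485207367
boat_powder 0.97 [31.9, 251.0] [0.5479 0.1317 0.036 ] ((547.0134887695312, 129.1376953125), (50.21319580078125, 62.792877197265625), 81.37447357177734)
board 0.62 [119.6, 237.9] [0.5244 0.0617 0.02  ] ((532.3857421875, 27.783721923828125), (265.2063903808594, 380.7263488769531), 81.1263427734375)
shift [-0.0469  0.1212 -0.0071] turn [ 0.0003 -0.0014 -0.    ] rows>= 3.1 0.0 | pos [ 0.5331 -0.0014  0.1212] jaw -0.152 w 0.0583 t 10.45 q6 1.72 F [ 0.0432  0.3524 -0.5965]
```

View pics/w5.png

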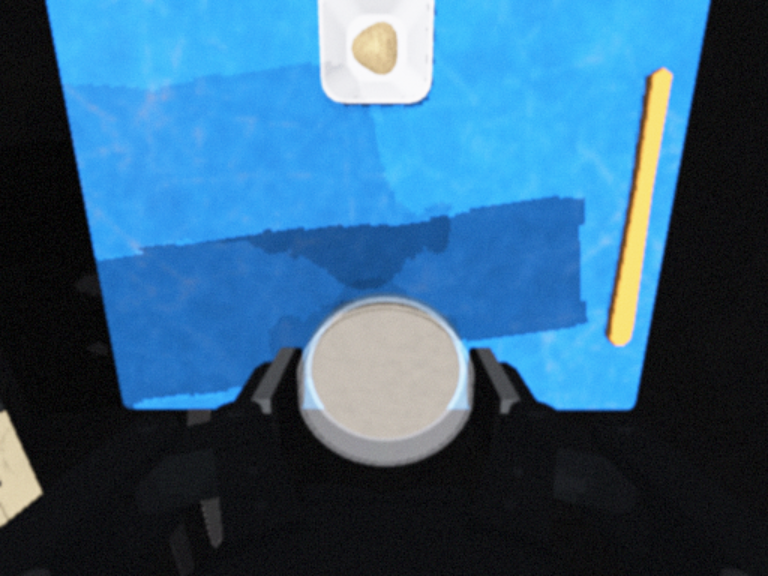

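The powder boat is at (375,45) with its near edge in view, and the dish is held centrally. One look at the empty boat will fix the midpoint.

>>> apply_moves(
  moves=[
    [[0.03, -0.03, 0], [0, 0, 0], 1],
    [[0.07, -0.06, 0], [0, 0, 0], 1],
    [[0.11, -0.06, 0], [0, 0, 0], 1],
    [[0.14, -0.06, 0], [0, 0, 0], 1],
    [[0.15, -0.06, 0], [0, 0, 0], 1],
    [[0.15, -0.06, 0], [0, 0, 0], 1],
    [[0.15, -0.06, 0], [0, 0, 0], 1],
  ],
)

```text
time_s: 11.03
position: [0.5099, -0.1505, 0.1809]
orientation: [0.46, -0.46, 0.538, -0.537]
contact_force: [-0.0, -0.2, -0.1]
grip_width: 0.0581
```

Run:
```python
from h import *
save("wrist","w6.png")
for q,z in(("boat_powder",.036),("boat_empty",.036),("board",.02)):
    for i,d in enumerate(masks_of("wrist",q)[:2]): print(q,d["p"],d["position"],ray("wrist",d["position"],z),mk("wrist",q,z,i))
go([.534,.044,0.03],-.152)
```

```text
boat_empty 0.86 [76.7, 251.9] [ 0.5205 -0.0447  0.036 ] ((518.95458984375, -47.19729232788086), (62.92444610595703, 62.98828125), 83.86473083496094)
board 0.6 [77.3, 249.9] [ 0.5182 -0.0432  0.02  ] ((519.2839965820312, -45.57577133178711), (63.719146728515625, 66.233642578125), 81.42377471923828)
board 0.57 [47.6, 241.3] [ 0.5137 -0.0121  0.02  ] ((521.7447509765625, -34.97431945800781), (132.98487854003906, 382.90484619140625), 81.42207336425781)
shift [-0.194   0.1511 -0.0055] turn [ 0.0004  0.0005 -0.0001] rows>= 5.9 0.0 | pos [ 0.5105 -0.1487  0.1811] jaw -0.151 w 0.058 t 11.38 q6 1.44 F [ 0.6163  1.0952 -0.0654]
```

>>> apply_moves(
  moves=[
    [[-0.04, 0, -0.001], [0, 0, 0], 1],
    [[-0.08, 0, -0.003], [0, 0, 0], 1],
    [[-0.12, 0, -0.005], [0, 0, 0], 1],
    [[-0.16, 0, -0.0062], [0, 0, 0], 1],
    [[-0.19, 0, -0.0062], [0, 0, 0], 1],
    [[-0.196, 0.02, -0.0062], [0, 0, 0], 1],
    [[-0.196, 0.06, -0.0062], [0, 0, 0], 1],
    [[-0.196, 0.1, -0.0062], [0, 0, 0], 1],
    [[-0.196, 0.13, -0.0062], [0, 0, 0], 1],
    [[-0.196, 0.15, -0.0062], [0, 0, 0], 1],
    [[-0.196, 0.165, -0.0062], [0, 0, 0], 1],
    [[-0.196, 0.175, -0.0062], [0, 0, 0], 1],
    [[-0.196, 0.18, -0.0062], [0, 0, 0], 1],
    [[-0.196, 0.18, -0.0062], [0, 0, 0], 1],
    [[-0.196, 0.18, -0.0062], [0, 0, 0], 1],
  ],
)

```text
time_s: 12.63
position: [0.5342, 0.0464, 0.0018]
orientation: [0.461, -0.461, 0.536, -0.536]
contact_force: [0.4, -0.1, -0.2]
grip_width: 0.0583
```

Run:
```python
from h import *
go([.5335,.046,-.0185],-.15)
```

```text
shift [ 0.0005  0.0203 -0.0007] turn [ 0.0001 -0.0001 -0.0002] rows>= 0.5 0.0 | pos [0.5342 0.0464 0.0018] jaw -0.15 w 0.0583 t 12.63 q6 1.81 F [ 0.3677 -0.136  -0.2268]
```

Lower, release, and lift toward the bottle side.

>>> apply_moves(
  moves=[
    [[0, 0.007, -0.0007], [0, 0, 0], 1],
    [[0, 0.013, -0.0007], [0, 0, 0], 1],
    [[0, 0.018, -0.0007], [0, 0, 0], 1],
    [[0, 0.02, -0.0007], [0, 0, 0], 1],
    [[0, 0.02, -0.0007], [0, 0, 0], 1],
    [[0, 0.02, -0.0007], [0, 0, 0], 1],
  ],
)

```text
time_s: 13.13
position: [0.5335, 0.0465, -0.0182]
orientation: [0.461, -0.461, 0.536, -0.536]
contact_force: [-0.5, -0.2, 0.1]
grip_width: 0.0582
```

>>> apply_moves(
  moves=[
    [[0, 0, 0], [0, 0, 0], 0.55],
    [[0, 0, 0], [0, 0, 0], 0.4],
    [[0, 0, 0], [0, 0, 0], 0],
    [[0, 0, 0], [0, 0, 0], 0],
    [[0, 0, 0], [0, 0, 0], 0],
    [[0, 0, 0], [0, 0, 0], 0],
    [[0, -0.02, 0], [0, 0, 0], 0],
    [[0, -0.05, 0], [0, 0, 0], 0],
    [[0, -0.09, 0], [0, 0, 0], 0],
    [[0, -0.13, 0], [0, 0, 0], 0],
    [[0, -0.17, 0], [0, 0, 0], 0],
    [[0, -0.2, 0], [0, 0, 0], 0],
    [[0, -0.2, 0], [0, 0, 0], 0],
    [[0, -0.2, 0], [0, 0, 0], 0],
    [[0, -0.2, 0], [0, 0, 0], 0],
  ],
)

```text
time_s: 14.38
position: [0.533, 0.0463, 0.1811]
orientation: [0.461, -0.461, 0.537, -0.536]
contact_force: [-1.3, -0.2, -0.3]
grip_width: 0.0853
```

Run:
```python
from h import *
save("wrist","w7.png")
for q,z in(("petri_centre",.035),("boat_powder",.036),("boat_empty",.036),("board",.02),("weigh_bottle_centre",.029),("stopper_centre",.0175)):
    for i,d in enumerate(masks_of("wrist",q)[:2]): print(q,d["p"],d["position"],ray("wrist",d["position"],z),mk("wrist",q,z,i))
go([.43,.23,0.16],-.15)
imaging.grab_frame("top")
for q,z in(("petri_centre",.035),("boat_powder",.036),("weigh_bottle_centre",.05),("stopper_centre",.03)):
  for d in masks_of("top",q)[:1]: print(q,d["p"],ray("top",d["position"],z),mk("top",q,z))
```

```text
petri_centre 0.81 [172.4, 258.4] [0.5334 0.0463 0.035 ] ((531.864990234375, 47.004554748535156), (57.471553802490234, 58.91415786743164), 34.90923309326172)
boat_powder 0.62 [87.5, 257.5] [0.5463 0.1384 0.036 ] ((545.6580200195312, 138.7388458251953), (61.42036437988281, 62.61753845214844), 81.43529510498047)
boat_empty 0.57 [247.3, 259.7] [ 0.5217 -0.0489  0.036 ] ((519.3350830078125, -48.97914505004883), (63.854148864746094, 63.75246810913086), 81.52287292480469)
board 0.87 [142.0, 250.1] [0.53   0.0808 0.02  ] ((534.31494140625, 45.78071594238281), (293.6826171875, 382.4416809082031), 81.65031433105469)
shift [-0.1661  0.0217 -0.1298] turn [ 0.0002 -0.0001 -0.0001] rows>= 5.1 0.0 | pos [0.5335 0.0463 0.1815] jaw -0.15 w 0.0857 t 14.93 q6 1.81 F [-0.4096 -1.1214 -0.3507]
petri_centre 0.52 [0.5388 0.0285 0.035 ] ((537.5402221679688, 25.59079933166504), (35.06599044799805, 9.711461067199707), 13.254373550415039)
boat_powder 0.54 [0.56  0.329 0.036] ((561.2019653320312, 339.9885559082031), (33.9520149230957, 36.55602264404297), 0.8296131491661072)
```

View pics/w7.png

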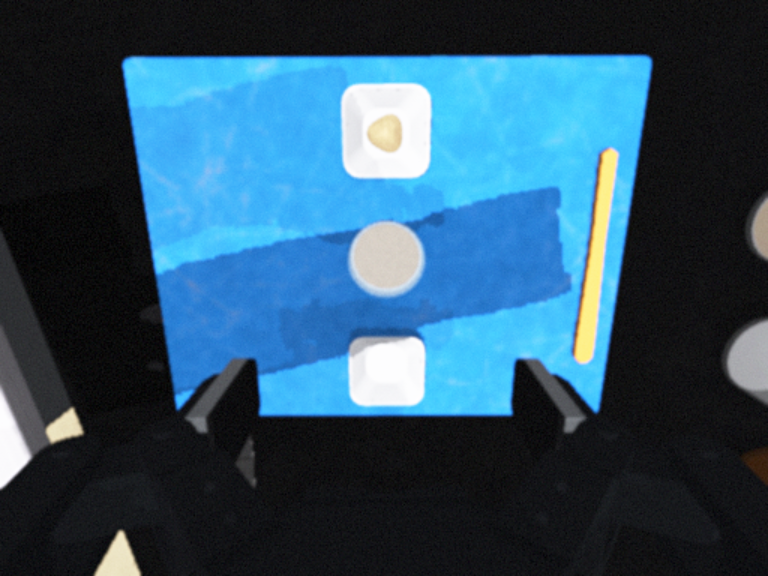

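The dish sits centred between the boats, at (387,258) with the boats at (387,130) and (387,372); it is within about 1.5 mm. Next is the weighing bottle.

>>> apply_moves(
  moves=[
    [[-0.03, 0, -0.02], [0, 0, 0], 0],
    [[-0.06, 0, -0.045], [0, 0, 0], 0],
    [[-0.09, 0, -0.07], [0, 0, 0], 0],
    [[-0.12, 0, -0.095], [0, 0, 0], 0],
    [[-0.15, 0.01, -0.12], [0, 0, 0], 0],
    [[-0.166, 0.02, -0.13], [0, 0, 0], 0],
    [[-0.166, 0.02, -0.13], [0, 0, 0], 0],
    [[-0.166, 0.02, -0.13], [0, 0, 0], 0],
    [[-0.166, 0.02, -0.13], [0, 0, 0], 0],
    [[-0.166, 0.02, -0.13], [0, 0, 0], 0],
  ],
)

```text
time_s: 16.12
position: [0.4308, 0.2293, 0.1625]
orientation: [-0.461, 0.46, -0.536, 0.536]
contact_force: [0.4, -1.2, 0.4]
grip_width: 0.0853
```

Run:
```python
from h import *
save("wrist","w8.png")
for q,z in(("weigh_bottle_centre",.038),("stopper_centre",.0175)):
    for i,d in enumerate(masks_of("wrist",q)[:2]): print(q,d["p"],d["position"],ray("wrist",d["position"],z),mk("wrist",q,z,i))
go([.44,.31,0.08],-.15)
```

```text
weigh_bottle_centre 0.84 [100.8, 255.2] [0.4412 0.3078 0.038 ] ((441.56201171875, 305.6075744628906), (41.87811279296875, 40.9574089050293), 81.31279754638672)
stopper_centre 0.66 [47.7, 366.7] [0.5631 0.3428 0.0175] ((562.3004150390625, 343.3572998046875), (37.03252029418945, 32.04124069213867), 9.945477485656738)
shift [-0.0811  0.0822 -0.0028] turn [-0.     -0.0006 -0.0003] rows>= 2.8 0.0 | pos [0.4305 0.2293 0.1622] jaw -0.152 w 0.0854 t 16.37 q6 2.21 F [-0.4867 -0.4652 -0.704 ]
```

View pics/w8.png

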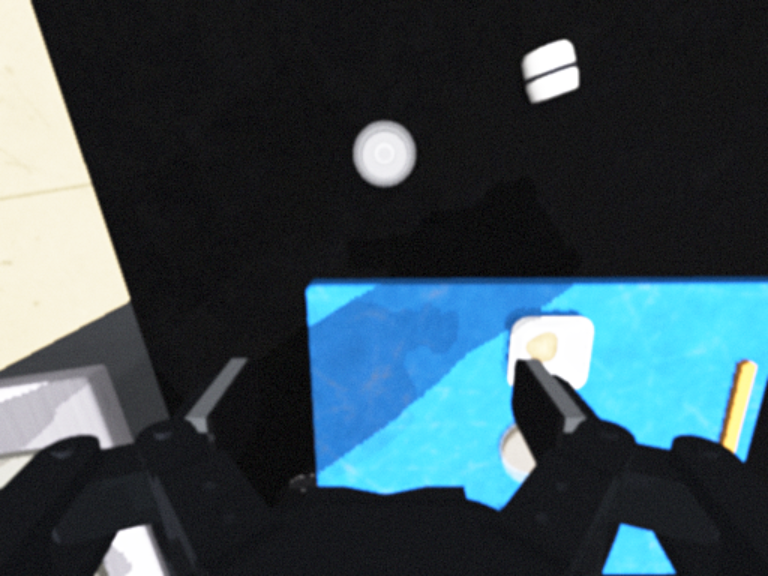

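The bottle is at (385,153) and the stopper at (552,71), with its dark band running along the tool's jaw axis. Going for the bottle over its lid rim.

>>> apply_moves(
  moves=[
    [[-0.035, 0.02, 0], [0, 0, 0], 0],
    [[-0.07, 0.04, 0], [0, 0, 0], 0],
    [[-0.078, 0.06, -0.0006], [0, 0, 0], 0],
    [[-0.078, 0.08, -0.0006], [0, 0, 0], 0],
    [[-0.078, 0.08, -0.0006], [0, 0, 0], 0],
    [[-0.078, 0.1, -0.0006], [0, 0, 0], 0],
    [[-0.078, 0.12, -0.0006], [0, 0, 0], 0],
    [[-0.078, 0.14, -0.0006], [0, 0, 0], 0],
    [[-0.078, 0.155, -0.0006], [0, 0, 0], 0],
    [[-0.078, 0.165, -0.0006], [0, 0, 0], 0],
    [[-0.078, 0.172, -0.0006], [0, 0, 0], 0],
    [[-0.078, 0.172, -0.0006], [0, 0, 0], 0],
    [[-0.078, 0.172, -0.0006], [0, 0, 0], 0],
    [[-0.078, 0.172, -0.0006], [0, 0, 0], 0],
  ],
)

```text
time_s: 17.53
position: [0.4427, 0.3071, -0.0086]
orientation: [0.462, -0.46, 0.537, -0.536]
contact_force: [0.3, 0.9, 0.4]
grip_width: 0.0857
```

>>> apply_moves(
  moves=[
    [[0, 0, 0], [0, 0, 0], 0.5],
    [[0, 0, 0], [0, 0, 0], 0.6],
    [[0, 0, 0], [0, 0, 0], 1],
    [[0, 0, 0], [0, 0, 0], 1],
    [[0, 0, 0], [0, 0, 0], 1],
    [[0, 0, 0], [0, 0, 0], 1],
    [[0, 0, 0], [0, 0, 0], 1],
    [[0, 0, 0], [0, 0, 0], 1],
    [[0, 0, 0], [0, 0, 0], 1],
  ],
  force=35,
)

```text
time_s: 18.28
position: [0.4432, 0.3075, -0.0079]
orientation: [-0.462, 0.459, -0.537, 0.537]
contact_force: [-0.3, -0.2, 5.4]
grip_width: 0.0389
```

Run:
```python
from h import *
save("wrist","w9.png",1.2)
go([.5328,.0458,0.09],-.15)
```

```text
shift [ 0.2448 -0.0983  0.1285] turn [-0.0009 -0.0007 -0.001 ] rows>= 7.0 0.0 | pos [ 0.4432  0.3075 -0.0079] jaw -0.152 w 0.0391 t 18.33 q6 2.33 F [-1.0459 -0.663   5.8214]
```

View pics/w9.png

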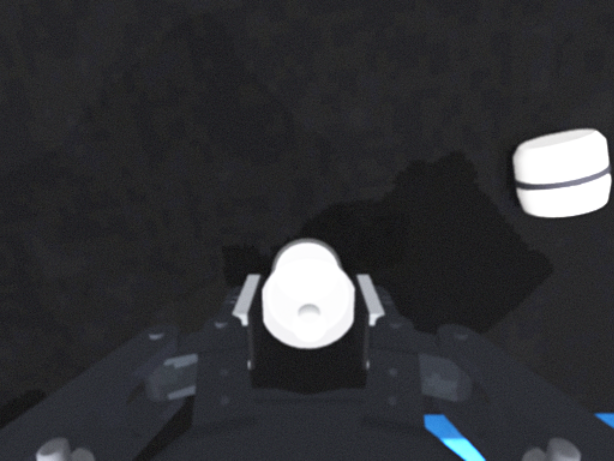

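The grip reads 39 mm with 5 N upward on the tool, so the pads are probably high on the lid. I'll open, go 6 mm lower and regrip.

>>> apply_moves(
  moves=[
    [[0, 0, 0], [0, 0, 0], 0.45],
    [[0, 0, 0], [0, 0, 0], 0.2],
    [[0, 0, 0], [0, 0, 0], 0.2],
    [[0, 0, 0], [0, 0, 0], 0.2],
    [[0, 0.003, 0], [0, 0, 0], 0.2],
    [[0, 0.006, 0], [0, 0, 0], 0.2],
    [[0, 0.007, 0], [0, 0, 0], 0.2],
    [[0, 0.007, 0], [0, 0, 0], 0.2],
    [[0, 0.007, 0], [0, 0, 0], 0.5],
    [[0, 0.007, 0], [0, 0, 0], 1],
    [[0, 0.007, 0], [0, 0, 0], 1],
    [[0, 0.007, 0], [0, 0, 0], 1],
    [[0, 0.007, 0], [0, 0, 0], 1],
    [[0, 0.007, 0], [0, 0, 0], 1],
    [[0, 0.007, 0], [0, 0, 0], 1],
  ],
  force=35,
)

```text
time_s: 19.58
position: [0.4435, 0.3076, -0.0146]
orientation: [-0.462, 0.459, -0.536, 0.537]
contact_force: [-0.3, -0.5, 1.5]
grip_width: 0.039
```

Run:
```python
from h import *
go([.5328,.0458,0.09],-.15)
```

```text
shift [ 0.2449 -0.105   0.1283] turn [-0.001  -0.0007 -0.0011] rows>= 7.1 0.0 | pos [ 0.4435  0.3076 -0.0146] jaw -0.152 w 0.039 t 19.58 q6 2.33 F [-0.2704 -0.5471  1.5481]
```

>>> apply_moves(
  moves=[
    [[0, -0.01, 0], [0, 0, 0], 1],
    [[0, -0.03, 0], [0, 0, 0], 1],
    [[0, -0.06, 0], [0, 0, 0], 1],
    [[0.02, -0.09, 0.01], [-0.001, 0, -0.001], 1],
    [[0.05, -0.105, 0.025], [-0.001, 0, -0.001], 1],
    [[0.08, -0.105, 0.04], [-0.001, 0, -0.001], 1],
    [[0.11, -0.105, 0.056], [-0.001, 0, -0.001], 1],
    [[0.14, -0.105, 0.072], [-0.001, 0, -0.001], 1],
    [[0.17, -0.105, 0.088], [-0.001, 0, -0.001], 1],
    [[0.2, -0.105, 0.104], [-0.001, 0, -0.001], 1],
    [[0.225, -0.105, 0.118], [-0.001, 0, -0.001], 1],
    [[0.24, -0.105, 0.126], [-0.001, 0, -0.001], 1],
    [[0.245, -0.105, 0.1283], [-0.001, 0, -0.001], 1],
    [[0.245, -0.105, 0.1283], [-0.001, 0, -0.001], 1],
    [[0.245, -0.105, 0.1283], [-0.001, 0, -0.001], 1],
    [[0.245, -0.105, 0.1283], [-0.001, 0, -0.001], 1],
  ],
)

```text
time_s: 20.92
position: [0.5322, 0.0468, 0.09]
orientation: [0.461, -0.461, 0.537, -0.536]
contact_force: [0.5, -0.0, -0.7]
grip_width: 0.039
```

Run:
```python
from h import *
go([.5328,.0460,0.0209],-.15)
```

```text
shift [0.0008 0.0691 0.0007] turn [ 0.0002 -0.0002 -0.0002] rows>= 1.7 0.0 | pos [0.5322 0.0468 0.09  ] jaw -0.151 w 0.039 t 20.92 q6 1.81 F [ 0.5115 -0.0151 -0.7258]
```

>>> apply_moves(
  moves=[
    [[0, 0.02, 0.0007], [0, 0, 0], 1],
    [[0, 0.04, 0.0007], [0, 0, 0], 1],
    [[0, 0.052, 0.0007], [0, 0, 0], 1],
    [[0, 0.06, 0.0007], [0, 0, 0], 1],
    [[0, 0.065, 0.0007], [0, 0, 0], 1],
    [[0, 0.068, 0.0007], [0, 0, 0], 1],
    [[0, 0.069, 0.0007], [0, 0, 0], 1],
    [[0, 0.069, 0.0007], [0, 0, 0], 1],
    [[0, 0.069, 0.0007], [0, 0, 0], 1],
  ],
)

```text
time_s: 21.67
position: [0.5335, 0.0469, 0.0217]
orientation: [0.461, -0.46, 0.536, -0.536]
contact_force: [-0.1, 0.6, -0.6]
grip_width: 0.039
```

>>> apply_moves(
  moves=[
    [[0, 0.001, 0], [0, 0, 0], 1],
    [[0, 0.0015, 0], [0, 0, 0], 1],
    [[0, 0.0015, 0], [0, 0, 0], 0.5],
    [[0, 0.0015, 0], [0, 0, 0], 0.4],
    [[0, 0.0015, 0], [0, 0, 0], 0.2],
    [[0, 0.0015, 0], [0, 0, 0], 0],
    [[0, 0.0015, 0], [0, 0, 0], 0],
    [[0, 0.0015, 0], [0, 0, 0], 0],
    [[0, -0.02, 0], [0, 0, 0], 0],
    [[0, -0.05, 0], [0, 0, 0], 0],
    [[0, -0.08, 0], [0, 0, 0], 0],
    [[0, -0.12, 0], [0, 0, 0], 0],
    [[0, -0.16, 0], [0, 0, 0], 0],
    [[0, -0.16, 0], [0, 0, 0], 0],
    [[0, -0.16, 0], [0, 0, 0], 0],
    [[0, -0.16, 0], [0, 0, 0], 0],
  ],
)

```text
time_s: 23.0
position: [0.5333, 0.0468, 0.1816]
orientation: [-0.462, 0.46, -0.536, 0.536]
contact_force: [-0.5, 0.2, -0.4]
grip_width: 0.0853
```

Run:
```python
from h import *
save("wrist","w10.png")
for q,z in(("petri_centre",.035),("weigh_bottle_centre",.073),("boat_powder",.036),("boat_empty",.036)):
    for i,d in enumerate(masks_of("wrist",q)[:2]): print(q,d["p"],d["position"],ray("wrist",d["position"],z),mk("wrist",q,z,i))
go([.50,-.35,0.18],-.15)
```

```text
petri_centre 0.56 [155.8, 259.3] [0.5375 0.0658 0.035 ] ((533.2692260742188, 53.74940490722656), (44.23746871948242, 57.99863052368164), 75.69933319091797)
weigh_bottle_centre 0.95 [179.6, 255.6] [0.5308 0.0478 0.073 ] ((530.9876098632812, 46.62667465209961), (42.5291633605957, 41.77005386352539), 36.420494079589844)
boat_powder 0.64 [85.7, 255.1] [0.5447 0.1412 0.036 ] ((546.1787719726562, 138.8613739013672), (62.68111801147461, 62.2286376953125), 81.63130187988281)
boat_empty 0.96 [248.6, 256.7] [ 0.5182 -0.0498  0.036 ] ((518.7838745117188, -47.75505828857422), (62.87478256225586, 61.424072265625), 82.13835906982422)
boat_empty 0.52 [85.8, 255.5] [0.5459 0.1411 0.036 ] ((546.7435302734375, 138.98272705078125), (60.729217529296875, 62.34522247314453), 81.41361236572266)
shift [0.3973 0.001  0.0267] turn [-0.     -0.0002 -0.0003] rows>= 9.5 0.0 | pos [0.5332 0.0468 0.1813] jaw -0.151 w 0.0855 t 23.5 q6 1.81 F [-0.2202 -0.628   0.4734]
```

View pics/w10.png

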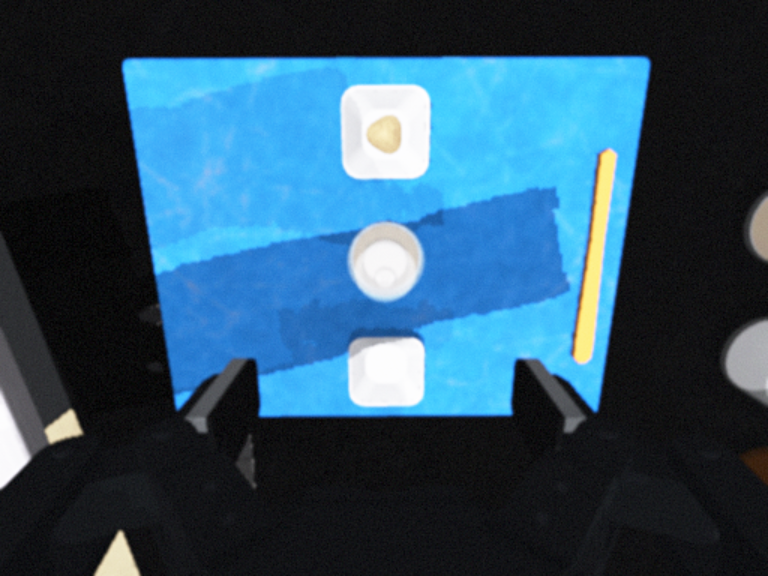

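The weighing bottle stands upright on the dish, with its lid centre within 2 mm of the dish centre and the boats unmoved. Next the dropper bottle: I'll view it from overhead.

>>> apply_moves(
  moves=[
    [[0.04, 0, 0], [0, 0, 0], 0],
    [[0.08, 0, 0], [0, 0, 0], 0],
    [[0.12, 0, 0], [0, 0, 0], 0],
    [[0.16, 0, 0], [0, 0, 0], 0],
    [[0.2, 0, 0], [0, 0, 0], 0],
    [[0.24, 0, 0], [0, 0, 0], 0],
    [[0.28, 0, 0], [0, 0, 0], 0],
    [[0.32, 0, 0], [0, 0, 0], 0],
    [[0.36, 0, 0], [0, 0, 0], 0],
    [[0.4, 0, 0], [0, 0, 0], 0],
    [[0.43, 0, 0], [0, 0, 0], 0],
    [[0.45, 0, 0], [0, 0, 0], 0],
    [[0.46, 0, 0], [0, 0, 0], 0],
    [[0.46, 0, 0], [0, 0, 0], 0],
    [[0.46, 0, 0], [0, 0, 0], 0],
    [[0.46, 0, 0], [0, 0, 0], 0],
  ],
)

```text
time_s: 24.83
position: [0.4646, -0.4066, 0.1809]
orientation: [0.462, -0.461, 0.536, -0.535]
contact_force: [-0.4, 0.1, 0.6]
grip_width: 0.0852
```

Run:
```python
from h import *
save("wrist","w11.png")
for q,z in(("dropper_centre",.0685),):
    for i,d in enumerate(masks_of("wrist",q)[:4]): print(q,d["p"],d["position"],ray("wrist",d["position"],z),ray("wrist",d["position"],.09))
go([.46,-.345,0.18],-.15); print(imaging.camera_params("wrist")["world_from_camera"][:,3])
```

```text
dropper_centre 0.92 [269.9, 298.6] [ 0.4969 -0.5206  0.0685] [ 0.4953 -0.5071  0.09  ]
dropper_centre 0.85 [211.2, 92.4] [ 0.2821 -0.4154  0.0685] [ 0.2962 -0.4096  0.09  ]
dropper_centre 0.76 [236.6, 179.2] [ 0.3691 -0.4589  0.0685] [ 0.3768 -0.45    0.09  ]
dropper_centre 0.75 [122.1, 243.4] [ 0.4602 -0.3464  0.0685] [ 0.4613 -0.3456  0.09  ]
shift [-0.06    0.0013 -0.0139] turn [-0.      0.0005 -0.0004] rows>= 1.5 0.0 | pos [ 0.4648 -0.4064  0.1812] jaw -0.148 w 0.0853 t 24.93 q6 1.0 F [-1.602  -0.0818  0.2515]
[ 0.475  -0.3366  0.3612  1.    ]
```

View pics/w11.png

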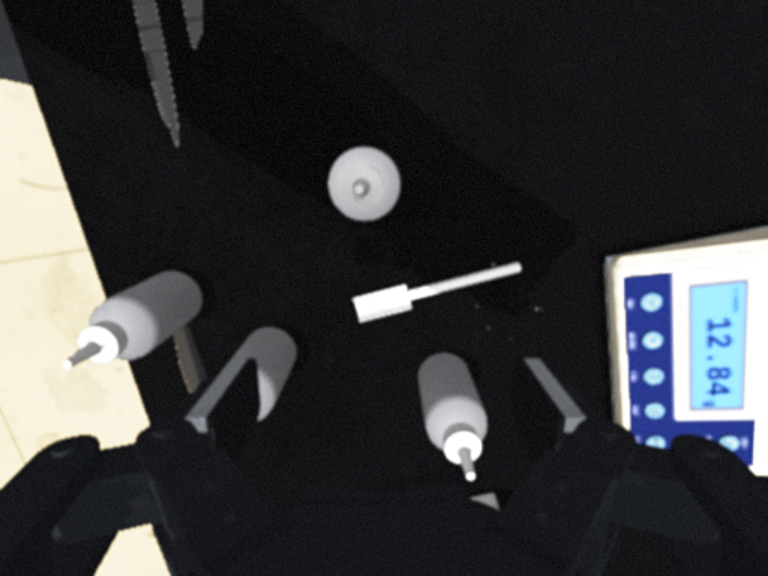

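The bottle stands at (364,183), seen almost straight down, and its overhead estimate is (0.460, -0.346). I'll approach in stages and watch the force on the nozzle.

>>> apply_moves(
  moves=[
    [[-0.03, 0, -0.007], [0, 0, 0], 0],
    [[-0.059, 0, -0.0139], [0, 0, 0], 0],
    [[-0.059, 0, -0.0139], [0, 0, 0], 0],
    [[-0.059, 0.02, -0.0139], [0, 0, 0], 0],
    [[-0.059, 0.04, -0.0139], [0, 0, 0], 0],
    [[-0.059, 0.06, -0.0139], [0, 0, 0], 0],
    [[-0.059, 0.08, -0.0139], [0, 0, 0], 0],
    [[-0.059, 0.1, -0.0139], [0, 0, 0], 0],
    [[-0.059, 0.11, -0.0139], [0, 0, 0], 0],
    [[-0.059, 0.114, -0.0139], [0, 0, 0], 0],
    [[-0.059, 0.114, -0.0139], [0, 0, 0], 0],
    [[-0.059, 0.114, -0.0139], [0, 0, 0], 0],
  ],
)

```text
time_s: 25.93
position: [0.4606, -0.3461, 0.0683]
orientation: [-0.462, 0.461, -0.535, 0.536]
contact_force: [-0.4, -0.5, 0.1]
grip_width: 0.0853
```

>>> apply_moves(
  moves=[
    [[0, 0.001, 0], [0, 0, 0], 0],
    [[0, 0.002, 0], [0, 0, 0], 0],
    [[0, 0.003, 0], [0, 0, 0], 0],
    [[0, 0.004, 0], [0, 0, 0], 0],
    [[0, 0.004, 0], [0, 0, 0], 0],
  ],
)

```text
time_s: 26.35
position: [0.4606, -0.3462, 0.0643]
orientation: [-0.462, 0.461, -0.535, 0.536]
contact_force: [-1.2, 0.6, -0.3]
grip_width: 0.0855
```

>>> apply_moves(
  moves=[
    [[0, 0.001, 0], [0, 0, 0], 0],
    [[0, 0.002, 0], [0, 0, 0], 0],
    [[0, 0.003, 0], [0, 0, 0], 0],
    [[0, 0.003, 0], [0, 0, 0], 0],
  ],
)

```text
time_s: 26.68
position: [0.4604, -0.346, 0.061]
orientation: [-0.462, 0.461, -0.535, 0.536]
contact_force: [-0.4, 0.3, 0.2]
grip_width: 0.0852
```

>>> apply_moves(
  moves=[
    [[0, 0.001, 0], [0, 0, 0], 0],
    [[0, 0.002, 0], [0, 0, 0], 0],
    [[0, 0.003, 0], [0, 0, 0], 0],
    [[0, 0.003, 0], [0, 0, 0], 0],
  ],
)

```text
time_s: 27.02
position: [0.4602, -0.3459, 0.0577]
orientation: [0.462, -0.461, 0.536, -0.536]
contact_force: [-0.8, -0.4, 0.8]
grip_width: 0.0852
```

>>> apply_moves(
  moves=[
    [[0, 0.002, 0], [0, 0, 0], 0],
    [[0, 0.004, 0], [0, 0, 0], 0],
    [[0, 0.006, 0], [0, 0, 0], 0],
    [[0, 0.008, 0], [0, 0, 0], 0],
    [[0, 0.01, 0], [0, 0, 0], 0],
    [[0, 0.011, 0], [0, 0, 0], 0],
    [[0, 0.011, 0], [0, 0, 0], 0],
  ],
)

```text
time_s: 27.6
position: [0.46, -0.3457, 0.0462]
orientation: [0.462, -0.461, 0.536, -0.535]
contact_force: [-0.5, 0.1, 1.0]
grip_width: 0.0856
```

>>> apply_moves(
  moves=[
    [[0, 0.002, 0], [0, 0, 0], 0],
    [[0, 0.004, 0], [0, 0, 0], 0],
    [[0, 0.006, 0], [0, 0, 0], 0],
    [[0, 0.008, 0], [0, 0, 0], 0],
    [[0, 0.01, 0], [0, 0, 0], 0],
    [[0, 0.0115, 0], [0, 0, 0], 0],
    [[0, 0.0115, 0], [0, 0, 0], 0],
  ],
)

```text
time_s: 28.18
position: [0.4597, -0.3455, 0.0343]
orientation: [0.462, -0.461, 0.536, -0.535]
contact_force: [-0.2, 0.8, -0.0]
grip_width: 0.0858
```

>>> apply_moves(
  moves=[
    [[0, 0, 0], [0, 0, 0], 0.3],
    [[0, 0, 0], [0, 0, 0], 0.5],
    [[0, 0, 0], [0, 0, 0], 1],
    [[0, 0, 0], [0, 0, 0], 1],
    [[0, 0, 0], [0, 0, 0], 1],
    [[0, 0, 0], [0, 0, 0], 1],
    [[0, 0, 0], [0, 0, 0], 1],
    [[0, 0, 0], [0, 0, 0], 1],
  ],
  force=40,
)

```text
time_s: 28.85
position: [0.4602, -0.3457, 0.0348]
orientation: [0.462, -0.461, 0.536, -0.535]
contact_force: [0.4, 0.4, 4.7]
grip_width: 0.043
```

Run:
```python
from h import *
save("wrist","w12.png")
go([.6295,.126,0.12],-.15)
```

```text
shift [-0.4916 -0.0845  0.098 ] turn [-0.0001  0.0006 -0.0004] rows>= 12.2 0.0 | pos [ 0.4602 -0.3457  0.0348] jaw -0.148 w 0.0429 t 28.9 q6 1.07 F [0.7889 0.4186 4.8992]
```

View pics/w12.png

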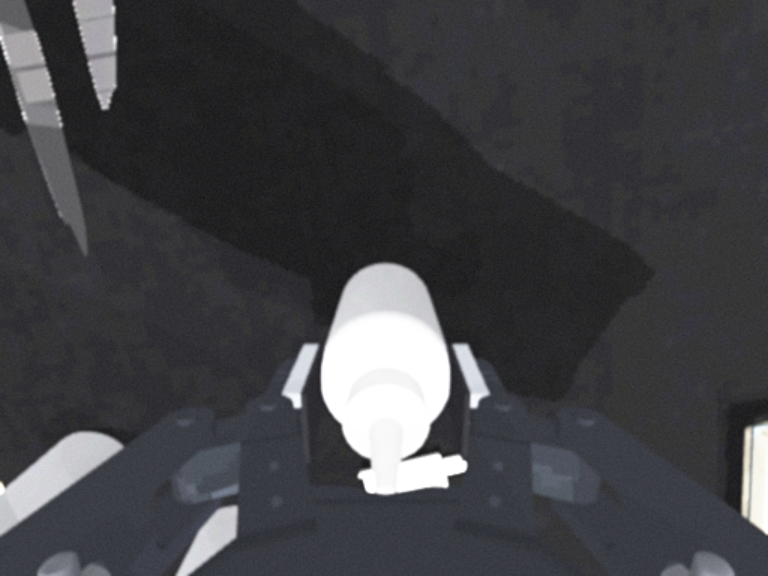

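The grip is near the start of the taper and reads 43 mm with a 4.7 N upward push. I'll regrip 3 mm lower.

>>> apply_moves(
  moves=[
    [[0, 0, 0], [0, 0, 0], 0.35],
    [[0, 0, 0], [0, 0, 0], 0.2],
    [[0, 0, 0], [0, 0, 0], 0.2],
    [[0, 0.002, 0], [0, 0, 0], 0.2],
    [[0, 0.003, 0], [0, 0, 0], 0.2],
    [[0, 0.004, 0], [0, 0, 0], 0.2],
    [[0, 0.004, 0], [0, 0, 0], 0.2],
    [[0, 0.004, 0], [0, 0, 0], 0.5],
    [[0, 0.004, 0], [0, 0, 0], 1],
    [[0, 0.004, 0], [0, 0, 0], 1],
    [[0, 0.004, 0], [0, 0, 0], 1],
    [[0, 0.004, 0], [0, 0, 0], 1],
    [[0, 0.004, 0], [0, 0, 0], 1],
    [[0, 0.004, 0], [0, 0, 0], 1],
  ],
  force=45,
)

```text
time_s: 30.07
position: [0.4605, -0.3459, 0.0312]
orientation: [-0.462, 0.461, -0.535, 0.536]
contact_force: [-0.8, 0.8, 2.5]
grip_width: 0.0437
```

>>> apply_moves(
  moves=[
    [[0, -0.01, 0], [0, 0, 0], 1],
    [[0, -0.03, 0], [0, 0, 0], 1],
    [[0, -0.06, 0], [0, 0, 0], 1],
    [[0, -0.09, 0], [0, 0, 0], 1],
    [[-0.02, -0.115, 0.004], [0, 0, 0], 1],
    [[-0.05, -0.12, 0.01], [0, 0, 0], 1],
    [[-0.09, -0.12, 0.018], [0, 0, 0], 1],
    [[-0.13, -0.12, 0.026], [0, 0, 0], 1],
    [[-0.17, -0.12, 0.034], [0, 0, 0], 1],
    [[-0.21, -0.12, 0.042], [0, 0, 0], 1],
    [[-0.25, -0.12, 0.05], [0, 0, 0], 1],
    [[-0.29, -0.12, 0.058], [0, 0, 0], 1],
    [[-0.33, -0.12, 0.066], [0, 0, 0], 1],
    [[-0.37, -0.12, 0.074], [0, 0, 0], 1],
    [[-0.41, -0.12, 0.082], [0, 0, 0], 1],
    [[-0.44, -0.12, 0.088], [0, 0, 0], 1],
    [[-0.47, -0.12, 0.094], [0, 0, 0], 1],
    [[-0.485, -0.12, 0.098], [0, 0, 0], 1],
    [[-0.491, -0.12, 0.098], [0, 0, 0], 1],
    [[-0.491, -0.12, 0.098], [0, 0, 0], 1],
  ],
)

```text
time_s: 31.73
position: [0.6291, 0.1266, 0.1512]
orientation: [0.462, -0.462, 0.535, -0.535]
contact_force: [0.3, -0.5, -0.6]
grip_width: 0.0437
```

Run:
```python
from h import *
go([.6295,.126,.0519],-.15)
```

```text
shift [0.0006 0.0993 0.0005] turn [ 0.0001  0.0015 -0.0001] rows>= 2.4 0.0 | pos [0.6291 0.1266 0.1512] jaw -0.145 w 0.0437 t 31.73 q6 1.91 F [ 0.3264 -0.5252 -0.5658]
```

>>> apply_moves(
  moves=[
    [[0, 0.02, 0.0005], [0, 0, 0], 1],
    [[0, 0.04, 0.0005], [0, 0, 0], 1],
    [[0, 0.06, 0.0005], [0, 0.0015, 0], 1],
    [[0, 0.075, 0.0005], [0, 0.0015, 0], 1],
    [[0, 0.085, 0.0005], [0, 0.0015, 0], 1],
    [[0, 0.092, 0.0005], [0, 0.0015, 0], 1],
    [[0, 0.096, 0.0005], [0, 0.0015, 0], 1],
    [[0, 0.098, 0.0005], [0, 0.0015, 0], 1],
    [[0, 0.099, 0.0005], [0, 0.0015, 0], 1],
    [[0, 0.099, 0.0005], [0, 0.0015, 0], 1],
    [[0, 0.099, 0.0005], [0, 0.0015, 0], 1],
  ],
)

```text
time_s: 32.65
position: [0.6302, 0.1267, 0.0531]
orientation: [-0.462, 0.461, -0.536, 0.536]
contact_force: [-0.9, 0.2, -1.0]
grip_width: 0.0435
```

>>> apply_moves(
  moves=[
    [[0, 0.001, 0], [0, 0, 0], 1],
    [[0, 0.0018, 0], [0, 0, 0], 1],
    [[0, 0.002, 0], [0, 0, 0], 1],
    [[0, 0.002, 0], [0, 0, 0], 1],
  ],
)

```text
time_s: 32.98
position: [0.6303, 0.1268, 0.0513]
orientation: [-0.462, 0.46, -0.536, 0.536]
contact_force: [0.9, -0.0, -1.7]
grip_width: 0.0434
```

>>> apply_moves(
  moves=[
    [[0, 0, 0], [0, 0, 0], 0.45],
    [[0, 0, 0], [0, 0, 0], 0.35],
    [[0, 0, 0], [0, 0, 0], 0.2],
    [[0, 0, 0], [0, 0, 0], 0],
    [[0, 0, 0], [0, 0, 0], 0],
    [[0, 0, 0], [0, 0, 0], 0],
    [[0, -0.01, 0], [0, 0, 0], 0],
    [[0, -0.03, 0], [0, 0, 0], 0],
    [[0, -0.06, 0], [0, 0, 0], 0],
    [[0, -0.09, 0], [0, 0, 0], 0],
    [[0, -0.12, 0], [0, 0, 0], 0],
    [[0, -0.14, 0], [0, 0, 0], 0],
    [[0, -0.14, 0], [0, 0, 0], 0],
    [[0, -0.14, 0], [0, 0, 0], 0],
  ],
)

```text
time_s: 34.15
position: [0.6313, 0.127, 0.1939]
orientation: [-0.463, 0.459, -0.535, 0.537]
contact_force: [0.1, -0.3, -0.2]
grip_width: 0.0852
```

Run:
```python
from h import *
# stopper axis: jaw must lie across stopper y; view closer first
go([.555,.27,.16],-.15)
```

```text
shift [-0.1299  0.0337 -0.097 ] turn [-0.0019 -0.     -0.0009] rows>= 4.0 0.1 | pos [0.6313 0.127  0.1939] jaw -0.15 w 0.0852 t 34.15 q6 1.92 F [ 0.0932 -0.2528 -0.1562]
```

>>> apply_moves(
  moves=[
    [[-0.03, 0, -0.01], [0, -0.035, 0], 0],
    [[-0.06, 0, -0.025], [0, -0.07, 0], 0],
    [[-0.09, 0, -0.04], [0, -0.11, 0], 0],
    [[-0.12, 0.01, -0.05], [0, -0.15, 0], 0],
    [[-0.15, 0.02, -0.065], [0, -0.19, 0], 0],
    [[-0.18, 0.034, -0.075], [0, -0.23, 0], 0],
    [[-0.193, 0.034, -0.081], [0, -0.27, 0], 0],
    [[-0.193, 0.034, -0.081], [0, -0.31, 0], 0],
    [[-0.193, 0.034, -0.081], [0, -0.35, 0], 0],
    [[-0.193, 0.034, -0.081], [0, -0.39, 0], 0],
    [[-0.193, 0.034, -0.081], [0, -0.43, 0], 0],
    [[-0.193, 0.034, -0.081], [0, -0.47, 0], 0],
    [[-0.193, 0.034, -0.081], [0, -0.51, 0], 0],
    [[-0.193, 0.034, -0.081], [0, -0.55, 0], 0],
    [[-0.193, 0.034, -0.081], [0, -0.59, 0], 0],
    [[-0.193, 0.034, -0.081], [0, -0.603, 0], 0],
    [[-0.193, 0.034, -0.081], [0, -0.603, 0], 0],
    [[-0.193, 0.034, -0.081], [0, -0.603, 0], 0],
    [[-0.193, 0.034, -0.081], [0, -0.603, 0], 0],
  ],
)

```text
time_s: 35.73
position: [0.5798, 0.3297, 0.159]
orientation: [0.705, -0.704, -0.063, 0.059]
contact_force: [0.4, 0.3, -0.1]
grip_width: 0.0857
```

Run:
```python
from h import *
save("wrist","w13.png")
for q,z in(("stopper_centre",.0175),("dropper_centre",.0885)):
    for i,d in enumerate(masks_of("wrist",q)[:2]): print(q,d["p"],d["position"],ray("wrist",d["position"],z),mk("wrist",q,z,i))
go([.5623,.343,-.03],1.744)
```

```text
stopper_centre 0.55 [159.5, 270.7] [0.5623 0.3433 0.0175] ((563.2916870117188, 343.478271484375), (34.559730529785156, 31.051645278930664), 9.972086906433105)
dropper_centre 0.61 [198.8, 40.1] [0.6237 0.1345 0.0885] ((625.684814453125, 135.6663818359375), (47.57874298095703, 110.35338592529297), 28.488176345825195)
dropper_centre 0.29 [87.3, 11.8] [0.5286 0.1154 0.0885] ((529.8784790039062, 116.27873229980469), (20.965452194213867, 46.673152923583984), 85.56494140625)
shift [-0.0167  0.1899  0.0158] turn [-0.0002  0.      0.0021] rows>= 4.6 0.1 | pos [0.5803 0.33   0.16  ] jaw 1.744 w 0.0852 t 36.03 q6 0.34 F [ 0.325   0.6828 -0.1994]
```

View pics/w13.png

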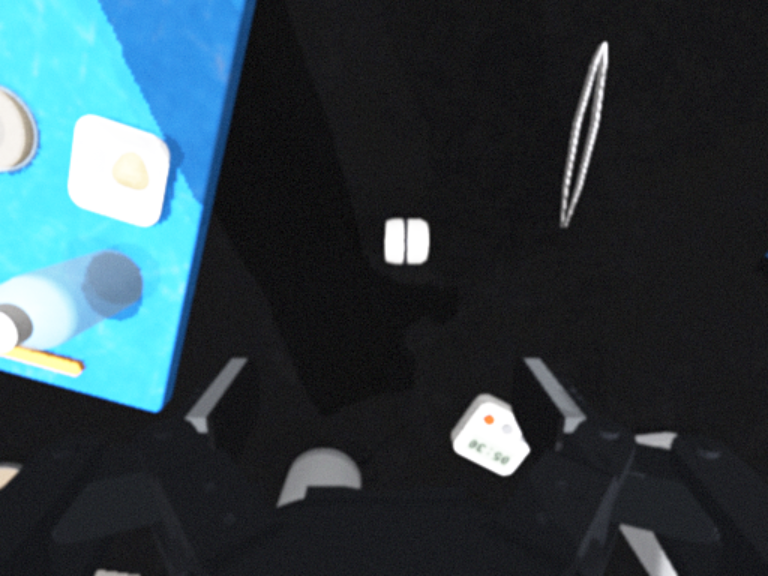

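The stopper is at (406,241), its ends square to the jaws, and the dropper stands behind the powder boat. Descending to grip the stopper.

>>> apply_moves(
  moves=[
    [[-0.0167, 0.02, 0.0158], [0, 0, 0], 0],
    [[-0.0167, 0.05, 0.0158], [0, 0, 0.002], 0],
    [[-0.0167, 0.08, 0.0158], [0, 0, 0.002], 0],
    [[-0.0167, 0.11, 0.0158], [0, 0, 0.002], 0],
    [[-0.0167, 0.14, 0.0158], [0, 0, 0.002], 0],
    [[-0.0167, 0.16, 0.0158], [0, 0, 0.002], 0],
    [[-0.0167, 0.175, 0.0158], [0, 0, 0.002], 0],
    [[-0.0167, 0.185, 0.0158], [0, 0, 0.002], 0],
    [[-0.0167, 0.19, 0.0158], [0, 0, 0.002], 0],
    [[-0.0167, 0.192, 0.0158], [0, 0, 0.002], 0],
    [[-0.0167, 0.192, 0.0158], [0, 0, 0.002], 0],
    [[-0.0167, 0.192, 0.0158], [0, 0, 0.002], 0],
  ],
)

```text
time_s: 37.03
position: [0.5633, 0.3436, -0.0308]
orientation: [0.705, -0.704, -0.062, 0.06]
contact_force: [-0.5, -0.0, 1.2]
grip_width: 0.085
```

>>> apply_moves(
  moves=[
    [[0, 0, 0], [0, 0, 0], 0.5],
    [[0, 0, 0], [0, 0, 0], 1],
    [[0, 0, 0], [0, 0, 0], 1],
    [[0, 0, 0], [0, 0, 0], 1],
    [[0, 0, 0], [0, 0, 0], 1],
    [[0, 0, 0], [0, 0, 0], 1],
    [[0, 0, 0], [0, 0, 0], 1],
    [[0, 0, 0], [0, 0, 0], 1],
    [[0, 0, 0], [0, 0, 0], 1],
  ],
  force=30,
)

```text
time_s: 37.78
position: [0.5637, 0.3438, -0.0303]
orientation: [0.705, -0.704, -0.062, 0.06]
contact_force: [-0.3, -0.5, 3.8]
grip_width: 0.0298
```

Run:
```python
from h import *
go([.4414,-.0367,.07],1.4207)
```

```text
shift [-0.1857 -0.1016 -0.3535] turn [-0.0007  0.1029  0.001 ] rows>= 9.9 2.6 | pos [ 0.5637  0.3438 -0.0303] jaw 1.744 w 0.0298 t 37.78 q6 0.37 F [-0.3042 -0.5018  3.7527]
```

>>> apply_moves(
  moves=[
    [[0, -0.02, 0], [0, 0, 0], 1],
    [[0, -0.06, 0], [0, 0, 0], 1],
    [[0, -0.1, 0], [0, 0, 0], 1],
    [[-0.01, -0.13, -0.02], [0, 0, 0], 1],
    [[-0.03, -0.15, -0.05], [0, 0.02, 0], 1],
    [[-0.05, -0.15, -0.085], [0, 0.04, 0], 1],
    [[-0.065, -0.15, -0.12], [0, 0.06, 0], 1],
    [[-0.085, -0.15, -0.155], [0, 0.08, 0], 1],
    [[-0.105, -0.15, -0.19], [0, 0.1, 0], 1],
    [[-0.12, -0.15, -0.225], [0, 0.103, 0], 1],
    [[-0.14, -0.15, -0.26], [0, 0.103, 0], 1],
    [[-0.155, -0.15, -0.295], [0, 0.103, 0], 1],
    [[-0.175, -0.15, -0.33], [0, 0.103, 0], 1],
    [[-0.185, -0.15, -0.35], [0, 0.103, 0], 1],
    [[-0.1857, -0.15, -0.3535], [0, 0.103, 0], 1],
    [[-0.1857, -0.15, -0.3535], [0, 0.103, 0], 1],
    [[-0.1857, -0.15, -0.3535], [0, 0.103, 0], 1],
  ],
)

```text
time_s: 39.2
position: [0.4414, -0.0365, 0.1183]
orientation: [0.706, -0.704, 0.052, -0.054]
contact_force: [0.1, -0.3, -0.3]
grip_width: 0.0299
```

Run:
```python
from h import *
go([.4420,-.0367,-.0093],1.4207)
```

```text
shift [ 0.0003  0.1276 -0.0005] turn [-0.0011 -0.0002  0.0008] rows>= 3.1 0.0 | pos [ 0.4414 -0.0365  0.1183] jaw 1.42 w 0.0299 t 39.2 q6 0.07 F [ 0.1236 -0.3097 -0.2831]
```

>>> apply_moves(
  moves=[
    [[0.0003, 0.03, 0], [0, 0, 0], 1],
    [[0.0003, 0.06, 0], [0, 0, 0], 1],
    [[0.0003, 0.09, 0], [0, 0, 0], 1],
    [[0.0003, 0.105, 0], [0, 0, 0], 1],
    [[0.0003, 0.115, 0], [0, 0, 0], 1],
    [[0.0003, 0.122, 0], [0, 0, 0], 1],
    [[0.0003, 0.126, 0], [0, 0, 0], 1],
    [[0.0003, 0.128, 0], [0, 0, 0], 1],
    [[0.0003, 0.1285, 0], [0, 0, 0], 1],
    [[0.0003, 0.1285, 0], [0, 0, 0], 1],
    [[0.0003, 0.1285, 0], [0, 0, 0], 1],
  ],
)

```text
time_s: 40.12
position: [0.4429, -0.0361, -0.0095]
orientation: [0.706, -0.704, 0.052, -0.055]
contact_force: [-0.6, -0.8, -0.2]
grip_width: 0.0302
```

>>> apply_moves(
  moves=[
    [[0, 0.001, 0], [0, 0, 0], 1],
    [[0, 0.001, 0], [0, 0, 0], 1],
    [[0, 0.001, 0], [0, 0, 0], 0.6],
    [[0, 0.001, 0], [0, 0, 0], 0.5],
    [[0, 0.001, 0], [0, 0, 0], 0.3],
    [[0, 0.001, 0], [0, 0, 0], 0.2],
    [[0, 0.001, 0], [0, 0, 0], 0.2],
    [[0, 0.001, 0], [0, 0, 0], 0.2],
    [[0, -0.02, 0], [0, 0, 0], 0.2],
    [[0, -0.06, 0], [0, 0, 0], 0.2],
    [[0, -0.1, 0], [0, 0, 0], 0.2],
    [[0, -0.14, 0], [0, 0, 0], 0.2],
    [[0, -0.18, 0], [0, 0, 0], 0.2],
    [[0, -0.22, 0], [0, 0, 0], 0.2],
    [[0, -0.22, 0], [0, 0, 0], 0.2],
    [[0, -0.22, 0], [0, 0, 0], 0.2],
  ],
)

```text
time_s: 41.45
position: [0.4439, -0.0369, 0.2131]
orientation: [0.706, -0.704, 0.049, -0.057]
contact_force: [0.1, 0.9, -0.9]
grip_width: 0.0684
```

Run:
```python
from h import *
save("wrist","w14.png")
for q,z in(("stopper_centre",.0375),("boat_empty",.036),("boat_powder",.036),("petri_centre",.03),("weigh_bottle_centre",.073),("board",.02)):
    for i,d in enumerate(masks_of("wrist",q)[:2]): print(q,round(d["p"],2),mk("wrist",q,z,i))
imaging.grab_frame("side")
for q,z in(("dropper_centre",.0885),("stopper_centre",.0375),("weigh_bottle_centre",.064)):
    for d in spot_in("side",q)[:3]: print("side",q,round(d["p"],2),ray("side",d["position"],z))
go([.45,-.2,.22],1.42)
```

```text
stopper_centre 0.56 ((436.4200134277344, -36.0533447265625), (30.104562759399414, 34.21662902832031), 82.04792022705078)
boat_empty 0.96 ((510.3220520019531, -48.664756774902344), (61.771575927734375, 59.806610107421875), 81.30158233642578)
boat_powder 0.78 ((539.2422485351562, 136.13479614257812), (61.6580810546875, 60.031982421875), 81.30004119873047)
petri_centre 0.75 ((519.635498046875, 40.985679626464844), (50.43037033081055, 59.980735778808594), 25.621570587158203)
petri_centre 0.64 ((520.5753173828125, 42.351341247558594), (283.6310729980469, 364.8210754394531), 81.63601684570312)
weigh_bottle_centre 0.62 ((517.7449951171875, 43.66379165649414), (46.3680305480957, 43.19721603393555), 78.78961944580078)
board 0.72 ((525.433837890625, 44.094329833984375), (293.0758056640625, 377.08221435546875), 81.41312408447266)
side dropper_centre 0.77 [ 0.302  -0.3936  0.0885]
side dropper_centre 0.76 [ 0.439  -0.4206  0.0885]
side dropper_centre 0.73 [0.6048 0.159  0.0885]
side stopper_centre 0.55 [ 0.4421 -0.0488  0.0375]
side weigh_bottle_centre 0.58 [0.527  0.0645 0.064 ]
shift [ 0.0325 -0.0099 -0.1601] turn [-0.0011  0.      0.0014] rows>= 3.9 0.0 | pos [ 0.4419 -0.0368  0.2105] jaw 1.42 w 0.0682 t 42.35 q6 0.07 F [0.6505 0.0403 0.3248]
```

View pics/w14.png

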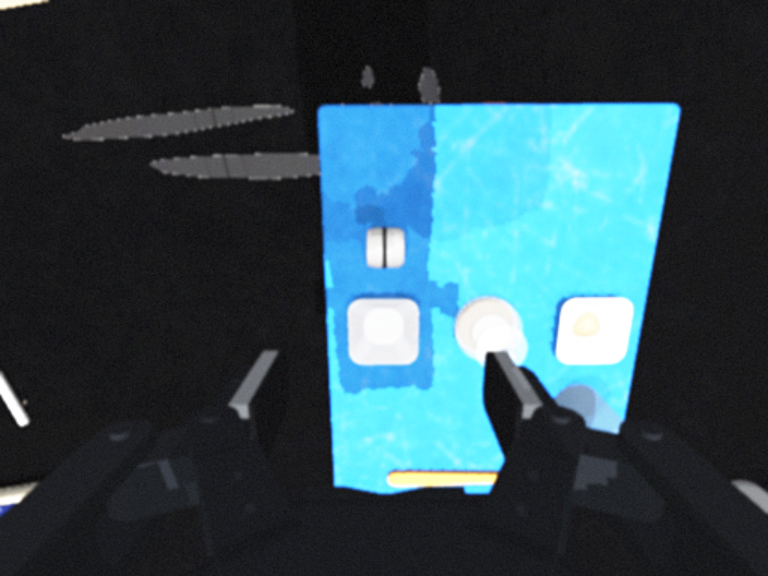

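Everything is laid out: the stopper at (385,248) is in front of the empty boat at (383,332), and the bottle is on the dish at (490,333). The dropper is behind the powder boat at (595,330). One last look from the side before handing in.

Run:
```python
from h import *
im=imaging.grab_frame("side")[140:290,90:290]; cv2.imwrite("pics/s2.png",cv2.resize(im,(800,600))[:,:,::-1])
```

```text
(no output)
```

View pics/s2.png

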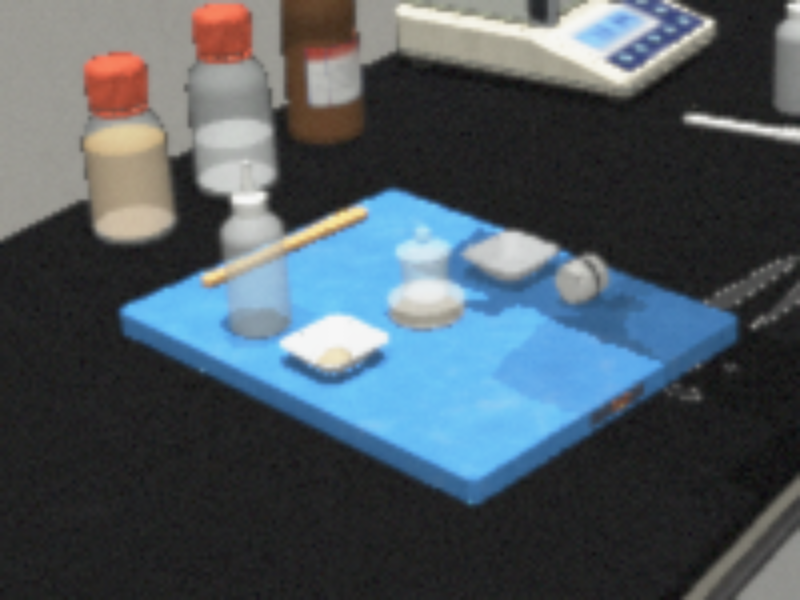

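The side view shows the dropper upright at (255,265), the weighing bottle upright on the dish at (425,270), and the stopper at (582,278) in front of the empty boat. Handing in.

```bash
python3 -c "
from station import order; print(order.sign_off())"
```

```text
the job is handed in; nothing more can be done
None
```

The job was handed in at about 42 s of the 120 s. All four things are placed on the board, both bottles are upright, and the gripper is open and clear. `sign_off` gives no verdict, so these checks are my own.

- **Dish and weighing bottle:** The dish measured about 1.5 mm from the midpoint between the boats. The weighing bottle stands within about 2 mm of the dish centre. The final side view shows it upright.
- **Dropper bottle:** I took the leftmost of the four. It stands about 3 cm behind the powder boat, going by where I released it. The later wrist view and the final side view agree only roughly, because they see it at a slant.
- **Glass stopper:** It lies about 2.7 to 2.9 cm clear in front of the empty boat and about 1.5 mm off line.
- **Boats:** The wrist pictures showed no movement beyond measuring error.

**Checks that disagreed:**
- The fingertips turned out to be about 38 mm behind the reported TCP. The first grip closed above the dish and had to be repeated. I found the offset by touching the dish lid lightly (about 9 N) and used it for every later grip.
- The last wrist picture put everything about 8 mm nearer the robot than the earlier ones. I think the arm was still settling, so I relied only on relative distances from it.
- I regripped the weighing bottle and the dropper a few millimetres lower before lifting, because the first grips showed a slight upward push.

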